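Pack the plaster jar lids into the round tin

ROBOT

A 6-joint arm with a two-finger parallel gripper is mounted at the origin on the work surface. World frame = base frame: x ahead of the robot, y to its left, z up, the work surface at z = 0. Lengths are in mm, angles in rad, forces in N, time in s.
With the tool pointing down it reaches from about 325 to 875 mm from the base axis. Payload 4.4 kg.
Tool frame: the origin (TCP) lies at the very end of the fingers, on their centre line; the grasp point (between the pads) lies 19 mm behind it; z points along the fingers, y is the direction in which the jaws open and shut (so a half turn about z gives the same grasp; the last joint's range is limited). The gripper opens to 85 mm and grips with 20 to 120 N. Pads are 22 mm wide; open, the fingers measure 114 mm over their backs; the gripper's body (76 mm by 85 mm) begins 54 mm behind the grasp point. The pads swing forward as they close: fully open they stand 13 mm farther back than shut.
Start: joints at [1.175, 0.207, 1.542, -0, 1.393, -0.15], TCP at [139.368, 557.856, 231.282] pointing down, gripper open.
Joint ranges: [-2.73, 2.73], [-0.86, 2.22], [0.23, 2.46], [-1.11, 4.25], [0.08, 2.63], [-2.82, 2.82]. Speed limits (rad/s): [2.79, 2.79, 3.14, 3.14, 3.14, 3.14].

INTERFACE

Orientations are given as [roll, pitch, yaw] about the fixed x, y, z axes, in that order (R = Rz(yaw) Ry(pitch) Rx(roll)).
In Python, from workcell import * gives the robot as it stands.
- The arm moves only by the tool carry_out, never from a script. Its argument "deltas" is a list of rows, each a list of 3 entries, a list of its own where there are three numbers: the turn, a rotation vector about the tool's x, y, z in degrees, then the shift along the tool's x, y, z in m, then the opening, from 0 (shut) to 1 (fully open). A call has 1 to 20 rows; each row shifts and turns the pose as measured when the row begins, along the tool's axes as they then stand; what a row does not reach is not made up. A row lasts 1/10 s, in which the tool goes at most 50 mm and 8.59 degrees, less where a joint would pass 70% of its speed; a pose out of reach is approached as far as the arm can. A call with a gripper value outside its range is refused whole. The fingers move at their own pace and stop on an object; "grip_force" is the grip in N (left out, the last holds). Time passes only in rows, so rows that do not move let the fingers close. It gives the time, the measured TCP pose, the force and the opening at its end, in the units of the state.
- get_obs(): the state, without advancing time (a new reading comes with each control period).
- capture(name): name is "side" or "top"; returns the picture (400x640x3 uint8, red, green, blue); there is no depth.
- camera_params(name): a dict with "fx", "fy", "cx", "cy" (pixels), "k1" (the pictures are not rectified: a ray, as slopes to the right and down, at radius r is drawn at 1 + k1 r^2 times it, then the intrinsics apply), "eye" and "orientation" of the camera in the world. Camera axes: x right, y down, z forward; pixel columns grow to the right and rows downward; lengths in mm; the calibration is good to about 2 mm. A picture is of the moment at which its call begins. camera_params takes no time and is no camera call.
- sign_off(): hands the job in, once; it reports no verdict.
Trained networks look in the newest picture that a camera, given by its name, has taken for a name from the list of things; names that differ only in an ending like _2 or _b are one class to them, and where a whole thing is asked for, a point or a joint stands for the part that bears it (a point fixed in the world has none). Each returns a list of dicts, best first, with "conf" (0 to 1); they miss things now and then, are a little off and sometimes report something else, mostly with a low value. They report only what shows in the picture. A call takes as long as a camera call. They do not tell look-alikes from the thing itself.
- search_frame(name, camera): "bbox" ([left, top, right, bottom] in pixels, round what is visible of it).
- landmark_of(name, camera): "point" ([column, row] in pixels: a listed point, or the origin of a listed thing).
The state is a dict: "t": time; "q": joint angles; "joint_vel": joint speeds; "tau": joint torques, N m; "tcp_pos": TCP position; "orientation": TCP orientation; "wrist_force": force on the tool from outside, world axes, zero at the start; "ft_torque": the same for the moment, N m; "gripper_width": finger opening in mm.
Only numpy, scipy, OpenCV 4.12 (cv2) and the standard library are available. Lean on these libraries where they do the work, as an engineer would, in place of code of your own. Each camera call takes 0.05 s, during which the arm holds its last target.

TASK

Pack all seven plaster jar lids into the round tin in one flat layer, six in a ring round one in the middle: four are in it already, but one of these sits where it blocks two places, so shift it along to make room, and bring the three from the drying board. Every lid must end lying flat on the tin's floor, knob up. Plaster chips easily, so set the lids down gently rather than dropping them, never tip one over, and leave the scraper, the can and the mould where they are.

Things in the scene. Friction and masses are not known exactly. Their poses are not given: they have to be found in the camera images.
- tin_floor (a point): Middle of the inner floor of the open round metal tin, fixed to the bench. Inside 218 mm across, wall 4 mm, floor 6 mm above the bench, rim 34 mm above the floor; z up. Seven lids fit only as one in the middle and six about 71 mm from it, 60 degrees apart. At the start: one in the middle, two 60 degrees apart in the ring, a fourth in the ring about opposite those two, astride two places.
- board: Thin plywood drying board, 200 x 240 x 6 mm, fixed flat on the bench; origin at the middle of its underside, x along the 200 mm side, z up. Three of the lids stand on it at the start.
- lid1_mid (a point): Centre, half-way up (23 mm above the underside), of one of seven alike off-white plaster jar lids: disc 68 mm across, 16 mm thick, edges bevelled 3 to 4 mm; on its middle an upright round knob 20 mm across, from 16 to 46 mm above the underside, to lift it by. z up along the knob. 60 to 110 g. Which numbered lid lies where changes.
- lid2_mid (a point): Centre point of another such lid, as lid1_mid.
- lid3_mid (a point): Centre point of another such lid, as lid1_mid.
- lid4_mid (a point): Centre point of another such lid, as lid1_mid.
- lid5_mid (a point): Centre point of another such lid, as lid1_mid.
- lid6_mid (a point): Centre point of another such lid, as lid1_mid.
- lid7_mid (a point): Centre point of another such lid, as lid1_mid.
- scraper: Bystander: spatula-like scraper, 200 mm long, lying flat on the bench at the left; origin on its underside.
- can: Bystander: closed yellow can, 75 mm across, 91 mm tall; origin at the middle of its underside.
- mould: Bystander: strapped plaster mould block 60 x 120 x 56 mm; origin at the middle of its underside.
Things that resemble listed ones, but are neither listed nor needed, are in the scene too. What is shaped like the part that bears lid6_mid but blue is not meant. Leave any blue look-alike of the part that bears lid4_mid alone.

How it is judged:
By the outcome, as a careful person would: the job done as asked, in the order asked, and still so for the second after the job is handed in, with the robot touching nothing.
It also fails if it takes over 72 s, if anything falls off the work surface, if the arm or the gripper's body presses on something with over 40 N, if the wrist force passes 120 N, or if a joint passes its speed limit or range.

## Working session

There is one attempt and no reset: what is moved stays moved. The work goes in short steps, Python scripts to look and compute and a tool call to move; the robot and the scene stay as the last step left them, time stands still between calls to the robot, and variables do not carry over. Pictures are saved under pics/ and viewed, and the job is handed in when it is done.

Besides the shell and the picture viewer there is one more tool, called by a JSON object that holds its "op" and its "data". carry_out: Moves the arm, as the interface text tells. Its arguments: {"type":"object","properties":{"deltas":{"type":"array"},"grip_force":{"type":"number"}},"required":["deltas"]}

```bash
ls; mkdir -p pics
python3 - <<'E'
from workcell import *
import cv2
print(get_obs())
for n in ("top","side"):
    im=capture(n); cv2.imwrite(f"pics/{n}0.png",im[:,:,::-1]); print(n,camera_params(n))
E
```

```text
pics
{'t': 0.0, 'q': array([ 1.17546263e+00,  2.07435602e-01,  1.54295963e+00, -6.50541271e-06,
        1.39347284e+00, -1.50515606e-01]), 'joint_vel': array([-6.77734169e-04,  2.71279702e-05, -7.93864538e-04, -4.37970227e-04,
       -9.22590236e-04,  5.93996783e-04]), 'tau': array([ 1.11074787e-03, -3.83037543e+01, -2.91597658e+01, -2.86435770e-04,
        1.04633873e-02, -1.05174391e-05]), 'tcp_pos': array([139.09777689, 557.14845422, 230.1141919 ]), 'orientation': array([-3.13934200e+00, -3.34865774e-04,  2.89677534e+00]), 'wrist_force': array([ 0.26871283, -0.36668849, -0.04883252]), 'ft_torque': array([-0.014474  , -0.02100698,  0.03691924]), 'gripper_width': 85.29607898131495}
top {'fx': 390.86633350106575, 'fy': 390.86633350106575, 'cx': 316.9162950513484, 'cy': 198.8447236314544, 'k1': -0.0074552885758579065, 'eye': array([ 356.65032423,    4.78689343, 1295.65989255]), 'orientation': array([-2.97044922, -0.00810208, -1.5809979 ])}
side {'fx': 412.1467848820306, 'fy': 412.1467848820306, 'cx': 319.8069314259827, 'cy': 193.5409540046565, 'k1': -0.02942472961020658, 'eye': array([ 316.89481751, -876.28610872, 1044.60711016]), 'orientation': array([-2.40803079e+00,  8.86317720e-04, -2.64318823e-01])}
```

View pics/top0.png

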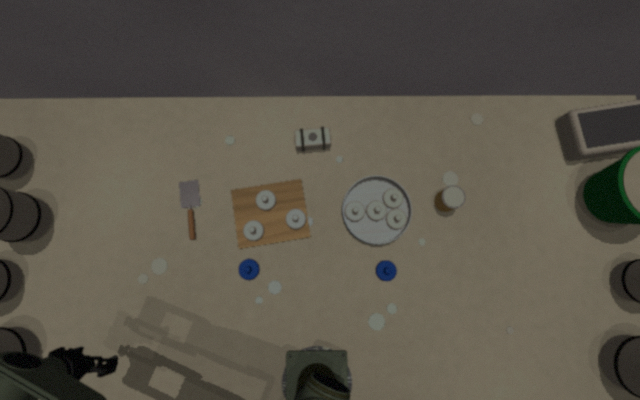

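View pics/side0.png

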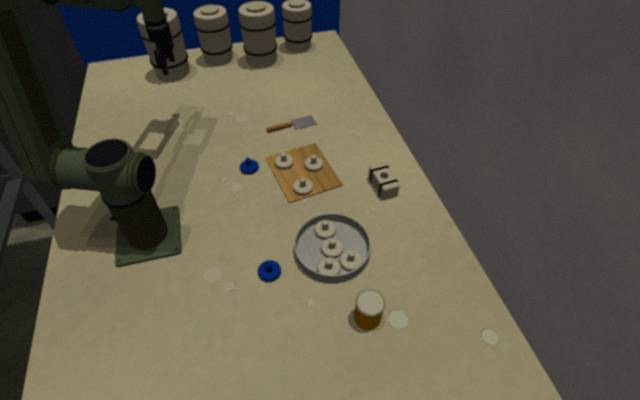

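The top view shows the tin at about (376,211) with lids at (354,211), (375,210), (392,198) and (396,219). The board at (270,213) holds lids at (265,200), (295,218) and (253,231). The blue look-alikes are at (249,269) and (386,270), and they are to be left alone.

```bash
cat > h.py <<'E'
import numpy as np, cv2
from scipy.spatial.transform import Rotation as Rn
from workcell import *
def cam(n):
    p=camera_params(n); R=Rn.from_euler('xyz',p['orientation']).as_matrix(); return p,R
def proj(n,X):
    p,R=cam(n); c=(np.atleast_2d(X)-p['eye'])@R; s=c[:,:2]/c[:,2:]; r2=(s**2).sum(1,keepdims=True)
    s=s*(1+p['k1']*r2); return s*[p['fx'],p['fy']]+[p['cx'],p['cy']]
def ray(n,uv):
    p,R=cam(n); d=(np.asarray(uv,float)-[p['cx'],p['cy']])/[p['fx'],p['fy']]; s=d.copy()
    for _ in range(10): s=d/(1+p['k1']*(s@s))
    return p['eye'],R@np.array([s[0],s[1],1.])
def at_z(n,uv,z):
    e,d=ray(n,uv); return e+d*(z-e[2])/d[2]
def tri(uvt,uvs):
    A=np.zeros((3,3));b=np.zeros(3);L=[]
    for n,uv in(('top',uvt),('side',uvs)):
        e,d=ray(n,uv);d=d/np.linalg.norm(d);M=np.eye(3)-np.outer(d,d);A+=M;b+=M@e;L.append((e,M))
    X=np.linalg.solve(A,b); return X,max(np.linalg.norm(M@(X-e)) for e,M in L)
E
python3 - <<'E'
from h import *
for n in("top","side"):
    im=capture(n)
    for name in("lid1_mid","tin_floor","board","scraper","can","mould"):
        for d in landmark_of(name,n)[:10]:
            z={'lid1_mid':29,'tin_floor':6,'board':0}.get(name,0)
            print(n,name,round(d['conf'],2),np.round(d['point'],1),np.round(at_z(n,d['point'],z)[:2],1))
    x0,y0,w,h=(225,170,190,120) if n=="top" else (230,120,180,180)
    cv2.imwrite(f"pics/{n}1.png",cv2.resize(im[y0:y0+h,x0:x0+w,::-1],None,fx=800/w if n=="top" else 600/h,fy=800/w if n=="top" else 600/h,interpolation=cv2.INTER_CUBIC)[:600])
print(get_obs()['t'])
E
```

```text
top lid1_mid 0.65 [378.7 207. ] [ 546.5 -210.2]
top tin_floor 0.64 [373.6 211.4] [ 535.3 -196.5]
top tin_floor 0.58 [441.6 200. ] [ 571.8 -426.6]
top board 0.77 [273.  214.5] [528.7 139.1]
top scraper 0.86 [190.8 210.7] [544.  413.7]
top can 0.95 [443.3 199.4] [ 574.8 -434.5]
top mould 0.57 [315.5 141.8] [780.3  -5.1]
side lid1_mid 0.6 [333.8 244.5] [ 542.  -201.1]
side tin_floor 0.78 [334.2 249.4] [ 543.2 -203.4]
side board 0.94 [303.6 169.1] [536.6 162.6]
side scraper 0.79 [288.6 123.9] [539.3 430.5]
side can 0.58 [371.1 317.1] [ 578.3 -435.7]
side can 0.45 [328.1 263.8] [ 512.5 -243.9]
side mould 0.9 [381.7 190. ] [771.8  -7.1]
side mould 0.64 [290.3 126.6] [542.2 411.9]
side mould 0.61 [309.5 162.8] [565.2 188.9]
0.8
```

View pics/top1.png

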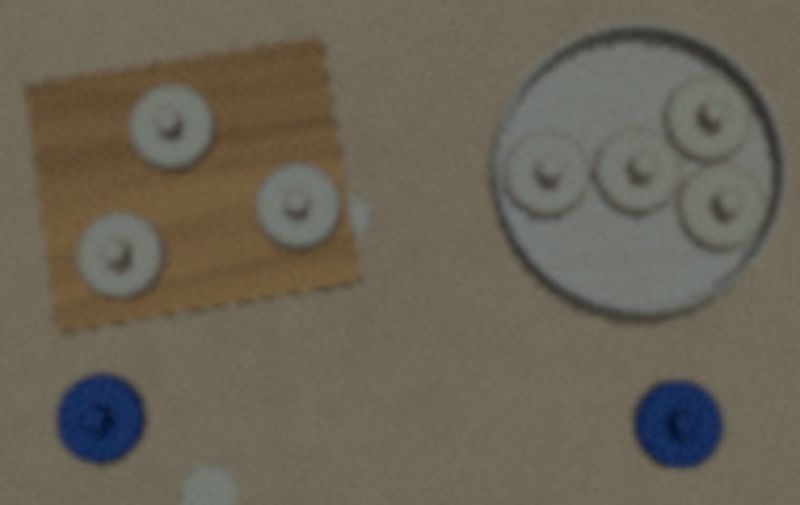

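View pics/side1.png

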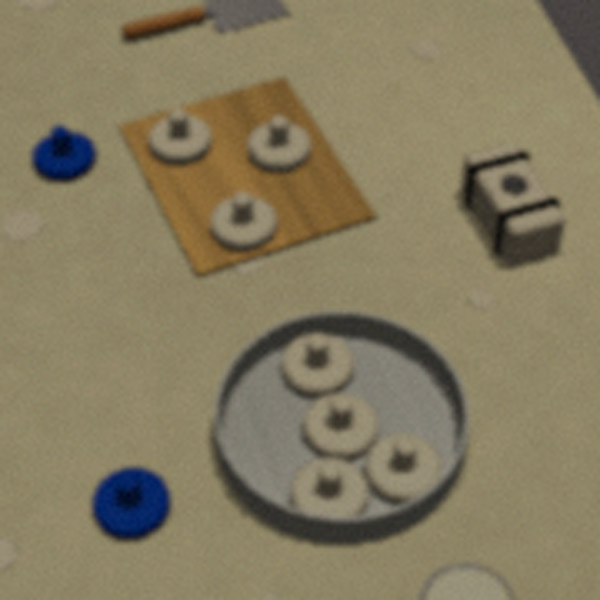

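Run:
```python
from h import *
for n in("top","side"):
    im=capture(n)
    for i in (1,2,5):
        print(n,[(round(d['conf'],2),np.round(d['bbox'],0).tolist()) for d in search_frame(f"lid{i}_mid",n)])
```

```text
top [(0.58, [369.0, 199.0, 385.0, 218.0])]
top [(0.76, [255.0, 192.0, 279.0, 212.0])]
top [(0.54, [381.0, 188.0, 405.0, 205.0])]
side [(0.55, [319.0, 239.0, 343.0, 256.0])]
side [(0.67, [302.0, 157.0, 324.0, 169.0])]
side [(0.54, [336.0, 247.0, 362.0, 276.0])]
```

The crops confirm the candidates. Lids in the tin are at (353,211) as blocker, (376,211) in the middle, and (393,198) and (396,219) in the ring. Board lids are at (265,200), (295,218) and (253,231). The blue lids at (249,269) and (386,270) are excluded. Next I'll average frames and fit positions precisely.

Run:
```python
from h import *
for n in("top","side"):
    im=np.mean([capture(n).astype(float) for _ in range(8)],0); np.save(f"avg_{n}.npy",im)
    for k,(x0,y0,w,h) in {'tin':((335,170,82,82) if n=="top" else (285,205,90,82)),'brd':((225,175,95,80) if n=="top" else (260,140,90,65))}.items():
        c=im[y0:y0+h,x0:x0+w,::-1]; c=(c-c.min())/(c.max()-c.min())*255
        s=590//max(h,w*600//800); cv2.imwrite(f"pics/{n}_{k}.png",cv2.resize(c,None,fx=s,fy=s,interpolation=cv2.INTER_CUBIC).clip(0,255).astype(np.uint8)); print(n,k,s)
a=[cv2.imread(f"pics/{n}_tin.png") for n in("top","side")]
h=min(x.shape[0] for x in a); m=np.hstack([cv2.resize(x,(400,int(400*x.shape[0]/x.shape[1])))[:360] for x in a]); cv2.imwrite("pics/tin2.png",m)
print(get_obs()['t'])
```

```text
top tin 7
top brd 7
side tin 7
side brd 8
2.0
```

View pics/tin2.png

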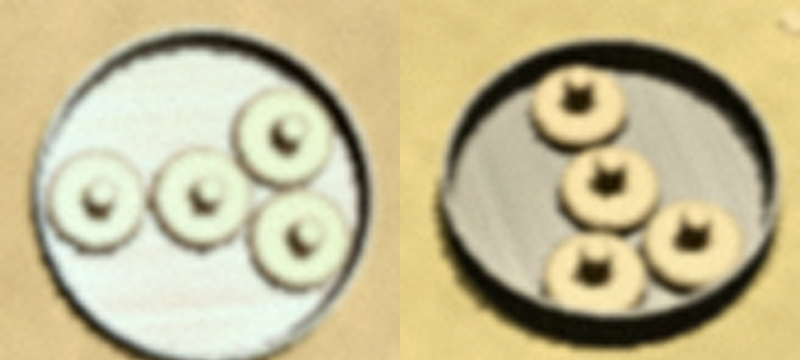

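```bash
cat > fit.py <<'E'
from h import *
from scipy.optimize import minimize
th=np.linspace(0,2*np.pi,72,endpoint=False)
def ringpts(x,y,r,z): return np.c_[x+r*np.cos(th),y+r*np.sin(th),np.full(72,z)]
def hull(n,xy,zb,s=0):
    P=np.vstack([ringpts(*xy,30.5+s,zb),ringpts(*xy,34+s,zb+4),ringpts(*xy,34+s,zb+12),ringpts(*xy,30.5+s,zb+16)])
    return cv2.convexHull(proj(n,P).astype(np.float32))[:,0]
def mask(poly,shape,S=8,off=(0,0)):
    m=np.zeros((shape[0]*S,shape[1]*S),np.uint8)
    p=((poly-off+0.5)*S-0.5)
    cv2.fillPoly(m,[np.round(p*16).astype(np.int32)],1,shift=4); return m.astype(bool)
def fit(n,im,xy0,zb,S=8):
    c=proj(n,[[*xy0,zb+8]])[0]; x0,y0=(c-18).astype(int); sub=cv2.GaussianBlur(im,(0,0),0.5)[y0:y0+37,x0:x0+37]
    p=hull(n,xy0,zb,-8); m=mask(p,(37,37),1,(x0,y0)); k=mask(cv2.convexHull(proj(n,np.vstack([ringpts(*xy0,12,zb+16),ringpts(*xy0,12,zb+46)])).astype(np.float32))[:,0],(37,37),1,(x0,y0))
    ref=np.median(sub[m&~k],0)
    d=np.linalg.norm(sub-ref,axis=2); 
    D=cv2.resize(np.minimum(d,25).astype(np.float32),None,fx=S,fy=S,interpolation=cv2.INTER_LINEAR)
    def f(xy):
        i=mask(hull(n,xy,zb,0),(37,37),S,(x0,y0)); j=mask(hull(n,xy,zb,-5),(37,37),S,(x0,y0)); o=mask(hull(n,xy,zb,5),(37,37),S,(x0,y0))
        return D[i&~j].mean()-D[o&~i].mean()
    best=min(((f((xy0[0]+a,xy0[1]+b)),a,b) for a in range(-10,11,2) for b in range(-10,11,2)))
    r=minimize(f,[xy0[0]+best[1],xy0[1]+best[2]],method='Nelder-Mead',options=dict(initial_simplex=np.array([[xy0[0]+best[1]+u,xy0[1]+best[2]+v] for u,v in((-1,-1),(1.5,0),(0,1.5))])))
    return r.x,r.fun
# tin: rim circle outer edge r=113 at z=40 ; maximize radial gradient magnitude
E
python3 - <<'E'
from fit import *
A={n:np.load(f"avg_{n}.npy") for n in("top","side")}
tin=[(353.5,211),(375.5,211),(392.5,198.5),(396,219)]; brd=[(265,200),(295,218),(253,231)]
for L,zb in((tin,6),(brd,6)):
    for uv in L:
        g=at_z('top',uv,zb+12)[:2]
        rt,ft=fit('top',A['top'],g,zb); rs,fs=fit('side',A['side'],rt,zb)
        print(np.round(g,1),'top',np.round(rt,1),round(ft,1),'side',np.round(rs,1),round(fs,1),'diff',np.round(rt-rs,1))
E
```

```text
[ 535.6 -128.2] top [ 546.1 -131.6] -6.4 side [ 538.3 -118.8] -4.6 diff [  7.8 -12.7]
[ 534.9 -201. ] top [ 546.  -205.5] -4.7 side [ 554.3 -196.1] -2.5 diff [-8.3 -9.3]Traceback (most recent call last):
  File "<stdin>", line 7, in <module>
  File "fit.py", line 21, in fit
    best=min(((f((xy0[0]+a,xy0[1]+b)),a,b) for a in range(-10,11,2) for b in range(-10,11,2)))
  File "fit.py", line 21, in <genexpr>
    best=min(((f((xy0[0]+a,xy0[1]+b)),a,b) for a in range(-10,11,2) for b in range(-10,11,2)))
               ~^^^^^^^^^^^^^^^^^^^^^
  File "fit.py", line 19, in f
    i=mask(hull(n,xy,zb,0),(37,37),S,(x0,y0)); j=mask(hull(n,xy,zb,-5),(37,37),S,(x0,y0)); o=mask(hull(n,xy,zb,5),(37,37),S,(x0,y0))
           ~~~~^^^^^^^^^^^
  File "fit.py", line 7, in hull
    return cv2.convexHull(proj(n,P).astype(np.float32))[:,0]
                          ~~~~^^^^^
  File "h.py", line 7, in proj
    p,R=cam(n); c=(np.atleast_2d(X)-p['eye'])@R; s=c[:,:2]/c[:,2:]; r2=(s**2).sum(1,keepdims=True)
        ~~~^^^
  File "h.py", line 5, in cam
    p=camera_params(n); R=Rn.from_euler('xyz',p['orientation']).as_matrix(); return p,R
ValueError: time passes only in moves, steps and waits
```

```bash
python3 - <<'E'
from workcell import *
import pickle; pickle.dump({n:camera_params(n) for n in("top","side")},open("cp.pkl","wb"))
E
sed -i 's/^def cam(n):/import pickle\nCP=pickle.load(open("\.\/cp.pkl","rb"))\ndef cam(n):/; s/p=camera_params(n); /p=CP[n]; /' h.py
python3 - <<'E'
from fit import *
print(proj('top',[[0,0,0],[540,-205,18]]),proj('side',[[0,0,0],[540,-205,18]]), at_z('top',(376,211),18),at_z('side',(332,247),18))
a=[]
for n,(x0,y0,w,h) in dict(top=(335,170,82,82),side=(285,205,90,82)).items():
    im=np.load(f"avg_{n}.npy"); c=im[y0:y0+h,x0:x0+w,::-1]; c=(c-c.min())/(c.max()-c.min())*255; s=400/w
    c=cv2.resize(c,None,fx=s,fy=s,interpolation=cv2.INTER_CUBIC).clip(0,255).astype(np.uint8)
    for xy in ((540,-205),):
        for q in (hull(n,xy,6),proj(n,ringpts(*xy,113,40)),proj(n,ringpts(*xy,109,6)),proj(n,ringpts(*xy,10,52))):
            cv2.polylines(c,[np.int32(((q-[x0,y0]+.5)*s-.5).round())],True,(0,0,255),1)
    a.append(c[:360])
cv2.imwrite("pics/ov1.png",np.hstack(a))
E
```

```text
[[316.25116118 382.41179762]
 [376.65979511 209.46184427]] [[149.77455598 235.86713154]
 [333.44185157 247.79247704]] [ 534.88749125 -202.63050865   18.        ] [ 536.63035298 -201.11338371   18.        ]
```

View pics/ov1.png

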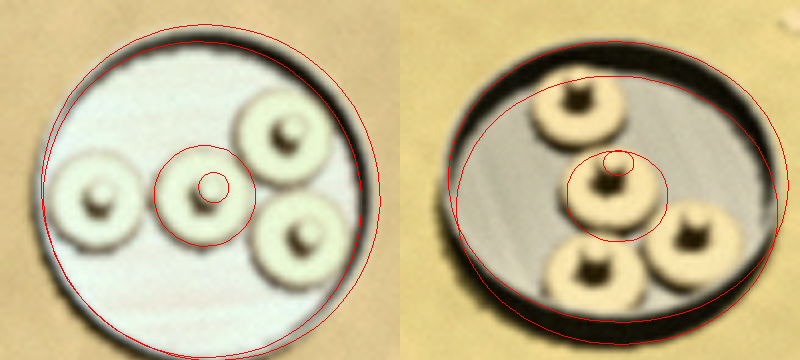

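Run:
```python
from fit import *
A={n:np.load(f"avg_{n}.npy") for n in("top","side")}
for n,pts in dict(top=[(370,214),(365,190),(365,230),(258,200),(280,205),(378,215)],side=[(325,242),(305,240),(345,225),(300,170)]).items():
    for u,v in pts: print(n,u,v,A[n][v,u].round(0))
# tin row profile
print(A['top'][214,340:415].round(0).astype(int).tolist())
```

```text
top 370 214 [113. 118. 109.]
top 365 190 [114. 118. 113.]
top 365 230 [115. 116. 112.]
top 258 200 [115. 119. 112.]
top 280 205 [105.  83.  56.]
top 378 215 [112. 116. 107.]
side 325 242 [151. 141. 116.]
side 305 240 [125. 123. 112.]
side 345 225 [133. 130. 117.]
side 300 170 [146. 111.  58.]
[[102, 95, 81], [84, 79, 68], [77, 77, 72], [90, 92, 90], [90, 90, 87], [89, 87, 82], [102, 100, 94], [110, 112, 106], [115, 118, 112], [114, 118, 112], [114, 118, 112], [113, 117, 109], [105, 108, 100], [92, 92, 85], [84, 82, 74], [82, 80, 72], [88, 86, 79], [101, 102, 95], [112, 116, 109], [113, 118, 110], [114, 118, 111], [114, 118, 111], [112, 115, 107], [108, 109, 102], [109, 110, 103], [106, 108, 103], [96, 95, 91], [88, 85, 79], [97, 96, 89], [109, 110, 102], [113, 118, 109], [114, 119, 110], [114, 119, 111], [113, 116, 108], [107, 110, 101], [102, 104, 96], [101, 103, 94], [102, 103, 94], [104, 106, 97], [109, 112, 103], [113, 117, 108], [114, 118, 109], [114, 118, 109], [113, 117, 108], [110, 111, 102], [102, 101, 93], [96, 92, 86], [96, 94, 86], [105, 106, 96], [113, 116, 106], [113, 117, 106], [114, 119, 108], [114, 117, 107], [115, 118, 108], [114, 117, 107], [113, 115, 104], [113, 114, 103], [112, 113, 102], [112, 114, 103], [111, 113, 102], [113, 116, 104], [114, 117, 106], [113, 117, 106], [114, 116, 106], [110, 111, 101], [110, 110, 102], [111, 112, 106], [108, 108, 103], [84, 82, 79], [64, 63, 60], [80, 80, 75], [101, 100, 92], [109, 105, 93], [110, 104, 88], [110, 103, 87]]
```

```bash
cat >> fit.py <<'E'
def fit2(n,I,xy0,zb,S=8,R=10,b=4,lo=None,hi=None):
    "maximise I inside minus outside; I scalar image (clipped lo..hi)"
    c=proj(n,[[*xy0,zb+8]])[0]; x0,y0=(c-20).astype(int); D=I[y0:y0+41,x0:x0+41].astype(np.float32)
    if lo is not None: D=np.clip(D,lo,hi)
    D=cv2.resize(D,None,fx=S,fy=S,interpolation=cv2.INTER_LINEAR); q=(41,41)
    def f(xy):
        i=mask(hull(n,xy,zb,0),q,S,(x0,y0)); j=mask(hull(n,xy,zb,-b),q,S,(x0,y0)); o=mask(hull(n,xy,zb,b),q,S,(x0,y0))
        return D[o&~i].mean()-D[i&~j].mean()
    best=min(((f((xy0[0]+a,xy0[1]+c)),a,c) for a in np.arange(-R,R+1,2) for c in np.arange(-R,R+1,2)))
    x=np.array([xy0[0]+best[1],xy0[1]+best[2]])
    r=minimize(f,x,method='Nelder-Mead',options=dict(initial_simplex=x+np.array([(-1,-1),(1.5,0),(0,1.5)])))
    return r.x,r.fun
def overlay(fn,A,items,tin=None,boxes=dict(top=(335,170,82,82),side=(285,205,90,82))):
    a=[]
    for n,(x0,y0,w,h) in boxes.items():
        c=A[n][y0:y0+h,x0:x0+w,::-1]; c=(c-c.min())/(c.max()-c.min())*255; s=400/w
        c=cv2.resize(c,None,fx=s,fy=s,interpolation=cv2.INTER_CUBIC).clip(0,255).astype(np.uint8)
        Q=[]
        for xy,zb in items: Q+=[hull(n,xy,zb),proj(n,ringpts(*xy,10,zb+46))]
        if tin is not None: Q+=[proj(n,ringpts(*tin,113,40)),proj(n,ringpts(*tin,109,40)),proj(n,ringpts(*tin,109,6))]
        for q in Q: cv2.polylines(c,[np.int32(((q-[x0,y0]+.5)*s-.5)*16)],True,(0,0,255),1,cv2.LINE_AA,4)
        a.append(c)
    h=min(x.shape[0] for x in a); cv2.imwrite(fn,np.hstack([x[:h] for x in a]))
E
python3 - <<'E'
from fit import *
A={n:np.load(f"avg_{n}.npy") for n in("top","side")}
tin=[(353.5,211),(375.5,211),(392.5,198.5),(396,219)]; brd=[(265,200),(295,218),(253,231)]
C={n:A[n][...,0]-A[n][...,2] for n in A}; B={n:A[n][...,2] for n in A}
T=[];Bd=[]
for L,I,o in((tin,C,T),(brd,B,Bd)):
    for uv in L:
        g=at_z('top',uv,14)[:2]
        rs,fs=fit2('side',I['side'],g,6); rt,ft=fit2('top',I['top'],g,6)
        print(np.round(g,1),'top',np.round(rt,1),round(ft,1),'side',np.round(rs,1),round(fs,1),'diff',np.round(rt-rs,1)); o.append((rs if o is T else (rs+rt)/2,6))
overlay("pics/ov2.png",A,T,(534.5,-202)); overlay("pics/ov3.png",A,Bd,None,dict(top=(225,175,95,80),side=(260,140,90,76)))
E
```

```text
[ 536.1 -128.6] top [ 537.1 -130.9] -2.9 side [ 536. -123.] -8.3 diff [ 1. -8.]
[ 535.5 -201.6] top [ 539.  -202.5] -2.3 side [ 537.1 -196.6] -5.7 diff [ 1.9 -6. ]
[ 577.  -259.9] top [ 580.1 -260.2] -2.8 side [ 579.8 -255.2] -6.8 diff [ 0.4 -5. ]
[ 508.2 -268.5] top [ 509.6 -268.3] -2.6 side [ 507.8 -264.2] -6.0 diff [ 1.8 -4.1]
[575.7 164.7] top [578.  164.3] -20.9 side [576.1 175. ] -19.4 diff [  1.9 -10.7]
[514.6  65.1] top [514.7  64.5] -19.5 side [511.7  74.1] -20.2 diff [ 3.1 -9.6]
[473.  202.7] top [477.1 203.8] -18.9 side [474.3 213.2] -16.6 diff [ 2.9 -9.4]
```

View pics/ov2.png

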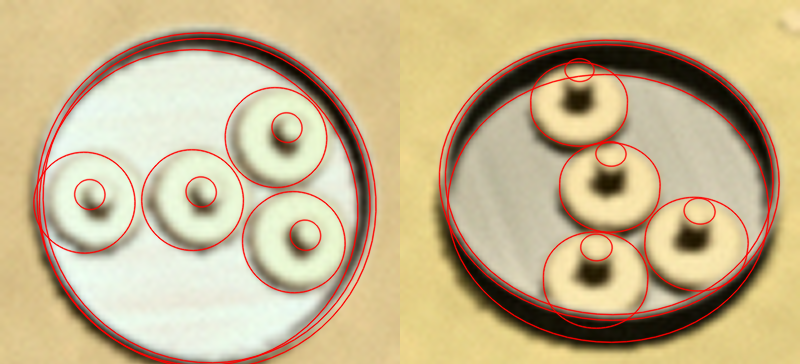

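View pics/ov3.png

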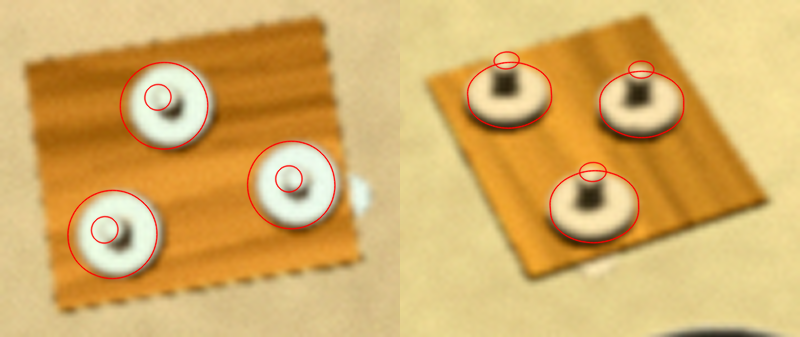

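Run:
```python
from fit import *
A={n:np.load(f"avg_{n}.npy") for n in("top","side")}
X=get_obs(); p=X['tcp_pos']; print(p)
R=Rn.from_euler('xyz',X['orientation']).as_matrix()
a=[]
for n in("top","side"):
    pts=[p,p+R@[0,42,-13],p+R@[0,-42,-13],p+R@[0,57,-13],p+R@[0,-57,-13]]
    uv=proj(n,pts); print(n,uv.round(1).tolist())
    x0,y0=np.clip((uv[0]-[40,40]).astype(int),0,[560,320]); c=A[n][y0:y0+80,x0:x0+80,::-1]; c=cv2.resize((c/c.max()*255),None,fx=5,fy=5,interpolation=cv2.INTER_CUBIC).clip(0,255).astype(np.uint8)
    for i,q in enumerate(uv): cv2.circle(c,tuple(np.int32(((q-[x0,y0]+.5)*5))),4,(0,0,255) if i==0 else (0,255,0),1)
    a.append(c)
cv2.imwrite("pics/grip.png",np.hstack(a))
```

```text
[139.35937579 557.87972858 231.28109386]
top [[100.4, 353.7], [82.0, 350.8], [113.3, 358.9], [76.5, 349.4], [119.0, 360.3]]
side [[171.0, 71.0], [172.6, 61.8], [167.4, 74.1], [173.5, 59.7], [166.4, 76.5]]
```

View pics/grip.png

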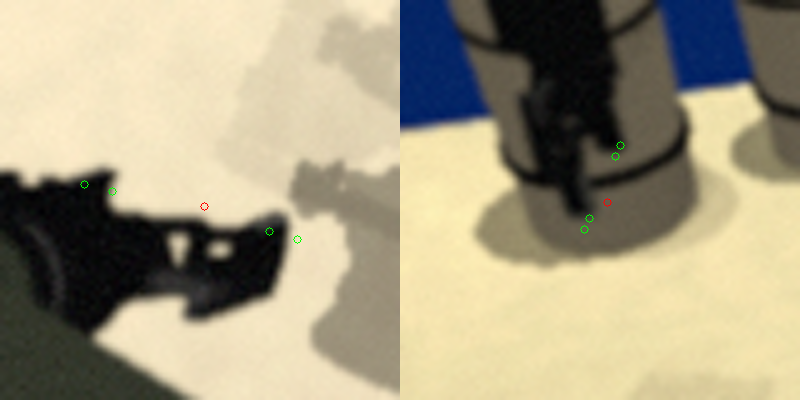

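```bash
cat > plan.py <<'E'
from h import *
def Rdown(yaw): return Rn.from_euler('xyz',[np.pi,0,np.radians(yaw)])
def plan(wps,maxstep=45,maxdeg=7,show=True,start=None):
    """wps: list of (x,y,z,yaw_deg,opening[,step])"""
    o=get_obs(); p=o['tcp_pos']; R=Rn.from_euler('xyz',o['orientation'])
    if start is not None: p,R=np.array(start[:3]),Rdown(start[3])
    print('t',round(o['t'],2),'p',np.round(p,1),'yaw',np.degrees(o['orientation'])[2].round(1),'F',o['wrist_force'].round(1),'w',round(o['gripper_width'],1))
    rows=[]
    for w in wps:
        q=np.array(w[:3],float); Rt=Rdown(w[3]); st=w[5] if len(w)>5 else maxstep
        rv=(R.inv()*Rt).as_rotvec(degrees=True)
        n=int(max(1,np.ceil(np.linalg.norm(q-p)/st-1e-6),np.ceil(np.linalg.norm(rv)/maxdeg-1e-6)))
        for i in range(n):
            d=R.inv().apply((q-p)/n); Rs=Rn.from_rotvec(rv/n,degrees=True)
            rows.append([[round(float(v),1)+0. for v in rv/n],[round(float(v)/1000,4)+0. for v in d],w[4]])
            R=R*Rs
        p=q
    print(len(rows),'rows'); print('['+',\n'.join(str(r).replace(' ','') for r in rows)+']')
E
python3 -c "
from plan import *
plan([(520,-100,200,90,0.53)])"
```

```text
t 2.0 p [139.4 557.9 231.3] yaw 166.0 F [0.3 0.2 0.3] w 85.2
17 rows
[[[0.0,0.0,4.5],[-0.0311,-0.0321,0.0018],0.53],
[[0.0,0.0,4.5],[-0.0335,-0.0296,0.0018],0.53],
[[0.0,0.0,4.5],[-0.0357,-0.0269,0.0018],0.53],
[[0.0,0.0,4.5],[-0.0377,-0.024,0.0018],0.53],
[[0.0,0.0,4.5],[-0.0395,-0.021,0.0018],0.53],
[[0.0,0.0,4.5],[-0.041,-0.0179,0.0018],0.53],
[[0.0,0.0,4.5],[-0.0422,-0.0146,0.0018],0.53],
[[0.0,0.0,4.5],[-0.0433,-0.0113,0.0018],0.53],
[[0.0,0.0,4.5],[-0.044,-0.0079,0.0018],0.53],
[[0.0,0.0,4.5],[-0.0445,-0.0044,0.0018],0.53],
[[0.0,0.0,4.5],[-0.0447,-0.001,0.0018],0.53],
[[0.0,0.0,4.5],[-0.0446,0.0025,0.0018],0.53],
[[0.0,0.0,4.5],[-0.0443,0.006,0.0018],0.53],
[[0.0,0.0,4.5],[-0.0437,0.0094,0.0018],0.53],
[[0.0,0.0,4.5],[-0.0428,0.0128,0.0018],0.53],
[[0.0,0.0,4.5],[-0.0417,0.0161,0.0018],0.53],
[[0.0,0.0,4.5],[-0.0403,0.0193,0.0018],0.53]]
```

{"op": "carry_out", "data": {"deltas": [[[0, 0, 4.5], [-0.031, -0.032, 0.0018], 0.53], [[0, 0, 4.5], [-0.0335, -0.0296, 0.0018], 0.53], [[0, 0, 4.5], [-0.0357, -0.0269, 0.0018], 0.53], [[0, 0, 4.5], [-0.0377, -0.024, 0.0018], 0.53], [[0, 0, 4.5], [-0.0395, -0.021, 0.0018], 0.53], [[0, 0, 4.5], [-0.041, -0.018, 0.0018], 0.53], [[0, 0, 4.5], [-0.0422, -0.0146, 0.0018], 0.53], [[0, 0, 4.5], [-0.0433, -0.0113, 0.0018], 0.53], [[0, 0, 4.5], [-0.044, -0.008, 0.0018], 0.53], [[0, 0, 4.5], [-0.0445, -0.0044, 0.0018], 0.53], [[0, 0, 4.5], [-0.0447, -0.001, 0.0018], 0.53], [[0, 0, 4.5], [-0.0446, 0.0025, 0.0018], 0.53], [[0, 0, 4.5], [-0.0443, 0.006, 0.0018], 0.53], [[0, 0, 4.5], [-0.0437, 0.0094, 0.0018], 0.53], [[0, 0, 4.5], [-0.0428, 0.0128, 0.0018], 0.53], [[0, 0, 4.5], [-0.0417, 0.016, 0.0018], 0.53], [[0, 0, 4.5], [-0.0403, 0.019, 0.0018], 0.53]]}}

```text
t: 3.7
tcp_pos: [515.5, -129.6, 203.1]
orientation: [3.125, -0.008, 1.516]
wrist_force: [0.3, 0.7, 0.2]
gripper_width: 45.3
```

```bash
python3 -c "
from plan import *
plan([(536,-130,100,90,0.53,30),(536,-130,100,90,0.53)])"
```

```text
t 3.7 p [ 515.5 -129.6  203.1] yaw 86.9 F [0.3 0.7 0.2] w 45.3
5 rows
[[[0.2,-0.1,-0.8],[0.0,0.0047,0.0259],0.53],
[[0.2,-0.1,-0.8],[0.0,0.0048,0.0258],0.53],
[[0.2,-0.1,-0.8],[-0.0001,0.0049,0.0258],0.53],
[[0.2,-0.1,-0.8],[-0.0001,0.005,0.0258],0.53],
[[0.0,0.0,0.0],[0.0,0.0,0.0],0.53]]
```

{"op": "carry_out", "data": {"deltas": [[[0.2, -0.1, -0.8], [0, 0.0048, 0.0259], 0.53], [[0.2, -0.1, -0.8], [0, 0.0048, 0.0258], 0.53], [[0.2, -0.1, -0.8], [0, 0.005, 0.0258], 0.53], [[0.2, -0.1, -0.8], [0, 0.005, 0.0258], 0.53], [[0, 0, 0], [0, 0, 0], 0.53]]}}

```text
t: 4.2
tcp_pos: [542.0, -139.9, 98.9]
orientation: [3.132, 0.005, 1.562]
wrist_force: [-0.7, 0.0, -0.6]
gripper_width: 44.9
```

```bash
cat > look.py <<'E'
from fit import *
import sys
tag=sys.argv[1]
A={}
for n in("top","side"):
    A[n]=np.mean([capture(n).astype(float) for _ in range(4)],0); np.save(f"{tag}_{n}.npy",A[n])
o=get_obs(); p=o['tcp_pos']; R=Rn.from_euler('xyz',o['orientation']).as_matrix(); w=o['gripper_width']/2
print(round(o['t'],2),p.round(1),np.degrees(o['orientation']).round(1),o['wrist_force'].round(1),o['gripper_width'].round(1))
a=[]
for n in A:
    uv=proj(n,[p,p+R@[11,w,-5],p+R@[-11,w,-5],p+R@[-11,-w,-5],p+R@[11,-w,-5]]); x0,y0=(uv[0]-[30,30]).astype(int); c=A[n][y0:y0+60,x0:x0+60,::-1]; lo,hi=np.percentile(c,1),np.percentile(c,99)
    c=cv2.resize((c-lo)/(hi-lo)*255,None,fx=400/60,fy=400/60,interpolation=cv2.INTER_CUBIC).clip(0,255).astype(np.uint8)
    for i,q in enumerate(uv): cv2.circle(c,tuple(np.int32((q-[x0,y0]+.5)*400/60)),3,(0,0,255),1)
    a.append(c)
cv2.imwrite(f"pics/{tag}.png",np.hstack(a))
E
python3 look.py g1
```

```text
Traceback (most recent call last):
  File "look.py", line 8, in <module>
    print(round(o['t'],2),p.round(1),np.degrees(o['orientation']).round(1),o['wrist_force'].round(1),o['gripper_width'].round(1))
                                                                                                     ^^^^^^^^^^^^^^^^^^^^^^^^
AttributeError: 'float' object has no attribute 'round'
```

```bash
sed -i "s/o\['gripper_width'\].round(1)/round(o['gripper_width'],1)/" look.py; python3 look.py g1
```

```text
5.0 [ 544.5 -140.9  102.9] [179.    0.4  89.5] [-0.1 -0.2  0.3] 45.4
```

View pics/g1.png

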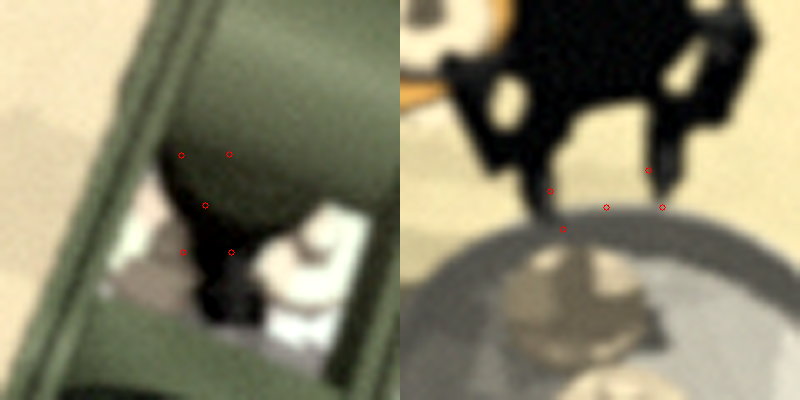

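```bash
python3 -c "
from plan import *
plan([(536.5,-127.5,65,90,0.45,15)])"
```

```text
t 5.0 p [ 544.5 -140.9  102.9] yaw 89.5 F [-0.1 -0.2  0.3] w 45.4
3 rows
[[[0.3,0.1,-0.2],[0.0045,-0.0029,0.0126],0.45],
[[0.3,0.1,-0.2],[0.0045,-0.0028,0.0126],0.45],
[[0.3,0.1,-0.2],[0.0045,-0.0028,0.0126],0.45]]
```

{"op": "carry_out", "data": {"deltas": [[[0.3, 0.1, -0.2], [0.0045, -0.0028, 0.0126], 0.45], [[0.3, 0.1, -0.2], [0.0045, -0.0028, 0.0126], 0.45], [[0.3, 0.1, -0.2], [0.0045, -0.0028, 0.0126], 0.45], [[0, 0, 0], [0, 0, 0], 0.45], [[0, 0, 0], [0, 0, 0], 0.45]]}}

```text
t: 5.5
tcp_pos: [534.3, -125.5, 59.7]
orientation: [-3.138, 0.001, 1.574]
wrist_force: [1.1, 0.3, 0.7]
gripper_width: 38.4
```

```bash
python3 look.py g2; python3 -c "
from plan import *
plan([(536.5,-127.5,65,90,0.45,15)])"
```

```text
5.9 [ 535.3 -126.2   61.2] [-1.799e+02  1.000e-01  9.010e+01] [-0.1 -0.6 -0.6] 38.4
t 5.9 p [ 535.3 -126.2   61.2] yaw 90.1 F [-0.1 -0.6 -0.6] w 38.4
1 rows
[[[-0.1,0.1,0.1],[-0.0013,0.0012,-0.0038],0.45]]
```

View pics/g2.png

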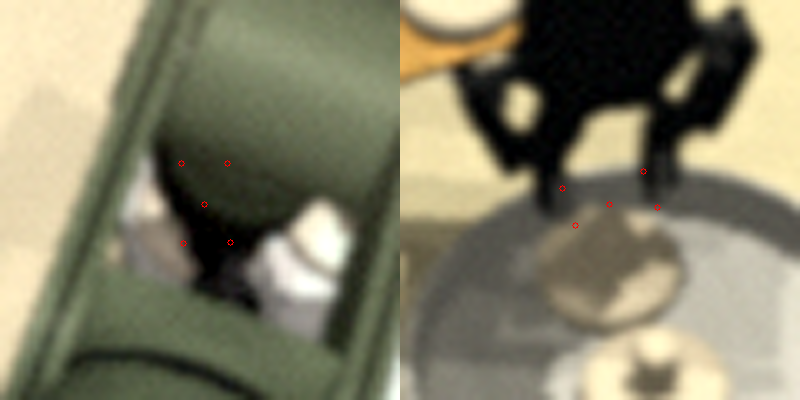

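```bash
python3 -c "
from plan import *
plan([(537.5,-127.5,28,90,0.45,10)])"
```

```text
t 5.9 p [ 535.3 -126.2   61.2] yaw 90.1 F [-0.1 -0.6 -0.6] w 38.4
4 rows
[[[0.0,0.0,0.0],[-0.0003,0.0006,0.0083],0.45],
[[0.0,0.0,0.0],[-0.0003,0.0006,0.0083],0.45],
[[0.0,0.0,0.0],[-0.0003,0.0006,0.0083],0.45],
[[0.0,0.0,0.0],[-0.0003,0.0006,0.0083],0.45]]
```

{"op": "carry_out", "data": {"deltas": [[[0, 0, 0], [-0.0003, 0.0006, 0.0083], 0.45], [[0, 0, 0], [-0.0003, 0.0006, 0.0083], 0.45], [[0, 0, 0], [-0.0003, 0.0006, 0.007], 0.45], [[0, 0, 0], [0, 0, 0], 0.45], [[0, 0, 0], [0, 0, 0], 0.45]]}}

```text
t: 6.4
tcp_pos: [537.2, -127.4, 35.4]
orientation: [-3.14, 0.002, 1.573]
wrist_force: [-0.0, 0.0, -0.3]
gripper_width: 38.5
```

{"op": "carry_out", "data": {"deltas": [[[0, 0, 0], [0, 0, 0.006], 0.45], [[0, 0, 0], [0, 0, 0], 0.45], [[0, 0, 0], [0, 0, 0], 0.45]]}}

```text
t: 6.7
tcp_pos: [537.2, -127.5, 28.9]
orientation: [-3.14, 0.002, 1.573]
wrist_force: [-0.5, 1.3, -0.1]
gripper_width: 38.3
```

```bash
python3 look.py g3
```

```text
7.1 [ 537.2 -127.4   29. ] [-1.799e+02  1.000e-01  9.010e+01] [ 0.4 -0.7  0.7] 38.3
```

View pics/g3.png

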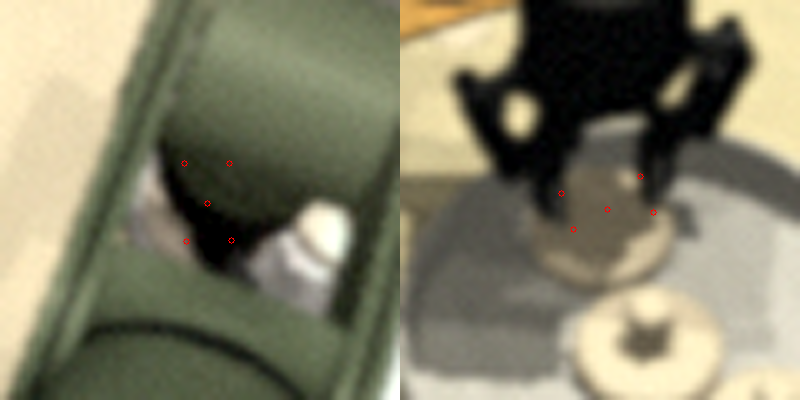

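{"op": "carry_out", "data": {"deltas": [[[0, 0, 0], [0, 0, 0], 0.3], [[0, 0, 0], [0, 0, 0], 0.2], [[0, 0, 0], [0, 0, 0], 0.1], [[0, 0, 0], [0, 0, 0], 0.1], [[0, 0, 0], [0, 0, 0], 0.1]], "grip_force": 25}}

```text
t: 7.6
tcp_pos: [537.4, -127.5, 29.3]
orientation: [-3.141, 0.002, 1.573]
wrist_force: [-0.0, 0.4, 0.4]
gripper_width: 18.5
```

```bash
python3 look.py g4
```

```text
8.0 [ 537.4 -127.5   29.3] [-1.80e+02  1.00e-01  9.01e+01] [-0.2 -0.8  0.7] 18.7
```

View pics/g4.png

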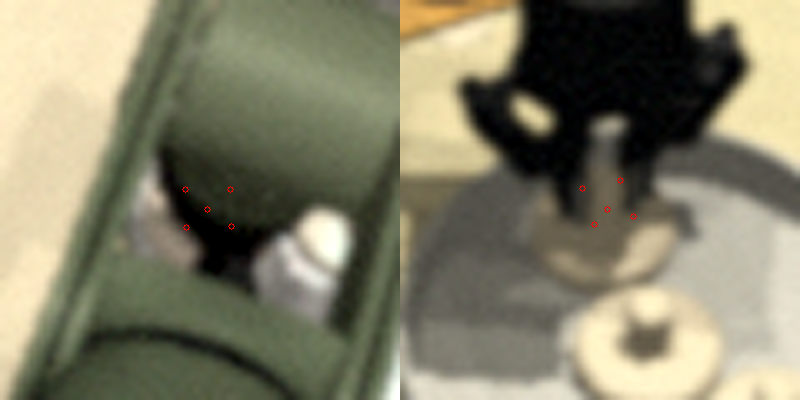

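{"op": "carry_out", "data": {"deltas": [[[0, 0, 0], [0, 0, 0], 0.3], [[0, 0, 0], [0, 0, 0], 0.42], [[0, 0, 0], [0, 0, 0], 0.42], [[0, 0, 7.5], [0, 0, 0], 0.42], [[0, 0, 7.5], [0, 0, 0], 0.42], [[0, 0, 7.5], [0, 0, 0], 0.42], [[0, 0, 7.5], [0, 0, 0], 0.42], [[0, 0, 7.5], [0, 0, 0], 0.42], [[0, 0, 7.5], [0, 0, 0], 0.42], [[0, 0, 7.5], [0, 0, 0], 0.42], [[0, 0, 7.5], [0, 0, 0], 0.42], [[0, 0, 7.5], [0, 0, 0], 0.42], [[0, 0, 7.5], [0, 0, 0], 0.42], [[0, 0, 7.5], [0, 0, 0], 0.42], [[0, 0, 2], [0, 0, 0], 0.42], [[0, 0, 0], [0, 0, 0], 0.42], [[0, 0, 0], [0, 0, 0], 0.42]]}}

```text
t: 9.7
tcp_pos: [537.4, -127.5, 29.2]
orientation: [3.14, 0.001, 0.036]
wrist_force: [-0.2, 0.2, -0.4]
gripper_width: 36.0
```

{"op": "carry_out", "data": {"deltas": [[[0, 0, 0], [0, 0, 0], 0.3], [[0, 0, 0], [0, 0, 0], 0.2], [[0, 0, 0], [0, 0, 0], 0.1], [[0, 0, 0], [0, 0, 0], 0.1], [[0, 0, 0], [0, 0, 0], 0.1]]}}

```text
t: 10.2
tcp_pos: [537.6, -127.6, 29.4]
orientation: [3.14, 0.001, 0.038]
wrist_force: [0.7, -0.5, 0.6]
gripper_width: 18.8
```

```bash
python3 look.py g5
```

```text
10.6 [ 537.6 -127.6   29.4] [179.9   0.    2.2] [-0.4  0.1 -0.7] 18.8
```

View pics/g5.png

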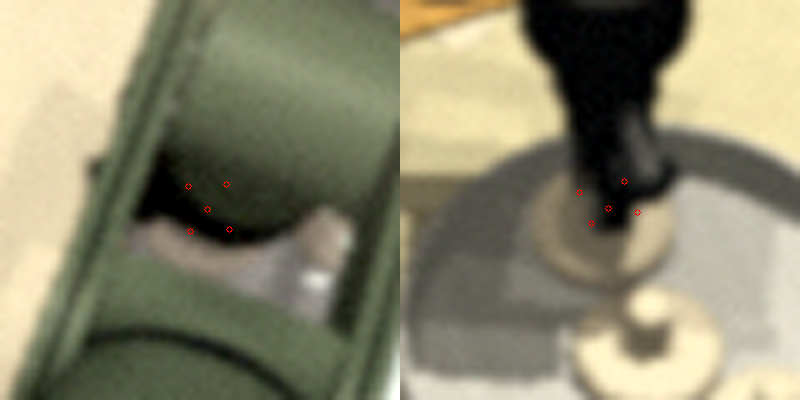

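```bash
python3 -c "
from plan import *
plan([(537.6,-127.6,38,2.2,0.1,5),(568,-135,38,66,0.1)])"
```

```text
t 10.6 p [ 537.6 -127.6   29.4] yaw 2.2 F [-0.4  0.1 -0.7] w 18.8
12 rows
[[[0.1,0.0,0.0],[0.0,0.0,-0.0043],0.1],
[[0.1,0.0,0.0],[0.0,0.0,-0.0043],0.1],
[[0.0,0.0,-6.4],[0.003,0.0009,0.0],0.1],
[[0.0,0.0,-6.4],[0.0029,0.0012,0.0],0.1],
[[0.0,0.0,-6.4],[0.0027,0.0015,0.0],0.1],
[[0.0,0.0,-6.4],[0.0026,0.0018,0.0],0.1],
[[0.0,0.0,-6.4],[0.0023,0.0021,0.0],0.1],
[[0.0,0.0,-6.4],[0.0021,0.0023,0.0],0.1],
[[0.0,0.0,-6.4],[0.0018,0.0025,0.0],0.1],
[[0.0,0.0,-6.4],[0.0015,0.0027,0.0],0.1],
[[0.0,0.0,-6.4],[0.0012,0.0029,0.0],0.1],
[[0.0,0.0,-6.4],[0.0009,0.003,0.0],0.1]]
```

{"op": "carry_out", "data": {"deltas": [[[0, 0, 0], [0, 0, -0.0043], 0.1], [[0, 0, 0], [0, 0, -0.0043], 0.1], [[0, 0, -6.4], [0.003, 0.0009, 0], 0.1], [[0, 0, -6.4], [0.0029, 0.0012, 0], 0.1], [[0, 0, -6.4], [0.0027, 0.0015, 0], 0.1], [[0, 0, -6.4], [0.0026, 0.0018, 0], 0.1], [[0, 0, -6.4], [0.0023, 0.002, 0], 0.1], [[0, 0, -6.4], [0.002, 0.0023, 0], 0.1], [[0, 0, -6.4], [0.0018, 0.0025, 0], 0.1], [[0, 0, -6.4], [0.0015, 0.0027, 0], 0.1], [[0, 0, -6.4], [0.0012, 0.0029, 0], 0.1], [[0, 0, -5], [0.0009, 0.003, 0], 0.1], [[0, 0, 0], [0, 0, 0], 0.1], [[0, 0, 0], [0, 0, 0], 0.1]]}}

```text
t: 12.0
tcp_pos: [568.6, -134.1, 41.6]
orientation: [3.141, 0.002, 1.174]
wrist_force: [0.1, 0.6, -0.4]
gripper_width: 18.9
```

```bash
python3 look.py g6;python3 -c "
from plan import *
plan([(568,-135,38,66,0.1,5)])"
```

```text
12.4 [ 568.5 -134.2   41.4] [1.80e+02 1.00e-01 6.74e+01] [-0.2 -0.5 -1.1] 18.8
t 12.4 p [ 568.5 -134.2   41.4] yaw 67.4 F [-0.2 -0.5 -1.1] w 18.8
1 rows
[[[0.0,0.1,1.4],[-0.001,-0.0002,0.0034],0.1]]
```

View pics/g6.png

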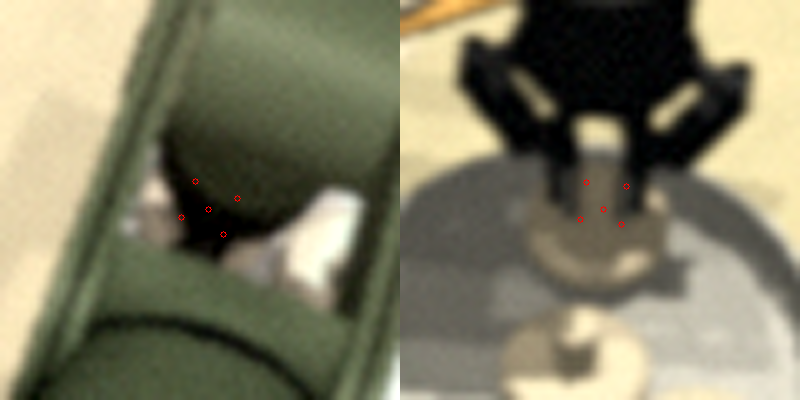

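{"op": "carry_out", "data": {"deltas": [[[0, 0, 1.4], [-0.0008, 0, 0.004], 0.1], [[0, 0, 0], [0, 0, 0.004], 0.1], [[0, 0, 0], [0, 0, 0.001], 0.1], [[0, 0, 0], [0, 0, 0], 0.1]]}}

```text
t: 12.8
tcp_pos: [567.9, -134.9, 31.3]
orientation: [-3.141, 0.002, 1.149]
wrist_force: [-0.3, 0.1, 0.3]
gripper_width: 19.4
```

{"op": "carry_out", "data": {"deltas": [[[0, 0, 0], [0, 0, 0.001], 0.1], [[0, 0, 0], [0, 0, 0.001], 0.1], [[0, 0, 0], [0, 0, 0], 0.1]]}}

```text
t: 13.1
tcp_pos: [568.0, -135.0, 29.6]
orientation: [-3.141, 0.002, 1.149]
wrist_force: [-0.6, 0.2, -1.0]
gripper_width: 18.6
```

{"op": "carry_out", "data": {"deltas": [[[0, 0, 0], [0, 0, 0.0003], 0.1], [[0, 0, 0], [0, 0, 0], 0.3], [[0, 0, 0], [0, 0, 0], 0.42], [[0, 0, 0], [0, 0, 0], 0.42], [[0, 0, 0], [0, 0, -0.015], 0.42], [[0, 0, 0], [0, 0, -0.025], 0.42], [[0, 0, 0], [0, 0, -0.03], 0.42], [[0, 0, 0], [0, 0, 0], 0.42]]}}

```text
t: 13.9
tcp_pos: [568.5, -135.0, 103.9]
orientation: [3.142, 0.002, 1.149]
wrist_force: [0.5, -1.2, 1.0]
gripper_width: 35.6
```

```bash
python3 -c "
from plan import *
plan([(500,67,130,90,0.42,40)])"
```

```text
t 13.9 p [ 568.5 -135.   103.9] yaw 65.8 F [ 0.5 -1.2  1. ] w 35.6
6 rows
[[[0.0,0.0,-4.0],[0.026,-0.0242,-0.0044],0.42],
[[0.0,0.0,-4.0],[0.0277,-0.0223,-0.0044],0.42],
[[0.0,0.0,-4.0],[0.0292,-0.0203,-0.0044],0.42],
[[0.0,0.0,-4.0],[0.0305,-0.0182,-0.0044],0.42],
[[0.0,0.0,-4.0],[0.0317,-0.016,-0.0044],0.42],
[[0.0,0.0,-4.0],[0.0328,-0.0138,-0.0044],0.42]]
```

{"op": "carry_out", "data": {"deltas": [[[0, 0, -4], [0.026, -0.024, -0.0044], 0.42], [[0, 0, -4], [0.0277, -0.0223, -0.0044], 0.42], [[0, 0, -4], [0.029, -0.02, -0.0044], 0.42], [[0, 0, -4], [0.0305, -0.018, -0.0044], 0.42], [[0, 0, -4], [0.0317, -0.016, -0.0044], 0.42], [[0, 0, -4], [0.0328, -0.0138, -0.0044], 0.42], [[0, 0, 0], [0, 0, 0], 0.42]]}}

```text
t: 14.6
tcp_pos: [499.1, 71.2, 134.8]
orientation: [3.134, 0.003, 1.58]
wrist_force: [0.5, -0.8, -0.2]
gripper_width: 35.7
```

```bash
python3 look.py g7
python3 - <<'E'
from fit import *
A={n:np.load(f"g7_{n}.npy") for n in("top","side")}
C={n:A[n][...,0]-A[n][...,2] for n in A}
T=[]
for g in [(568,-135),(539,-200),(580,-258),(509,-266)]:
    rs,fs=fit2('side',C['side'],g,6); rt,ft=fit2('top',C['top'],g,6); T.append((np.array(g),6))
    print(g,'top',np.round(rt,1),round(ft,1),'side',np.round(rs,1),round(fs,1))
overlay("pics/ov4.png",A,T,(537,-202))
E
```

```text
15.0 [501.1  66.7 134.1] [179.6   0.3  90.1] [ 0.6 -0.1  0.7] 35.3
(568, -135) top [ 568.4 -136. ] -3.2 side [ 567.3 -128.8] -9.3
(539, -200) top [ 538.6 -202.9] -2.4 side [ 537.5 -196.1] -6.3
(580, -258) top [ 580.  -260.2] -2.9 side [ 579.8 -255.1] -7.4
(509, -266) top [ 510.1 -268.3] -2.6 side [ 507.2 -264.5] -6.4
```

View pics/ov4.png

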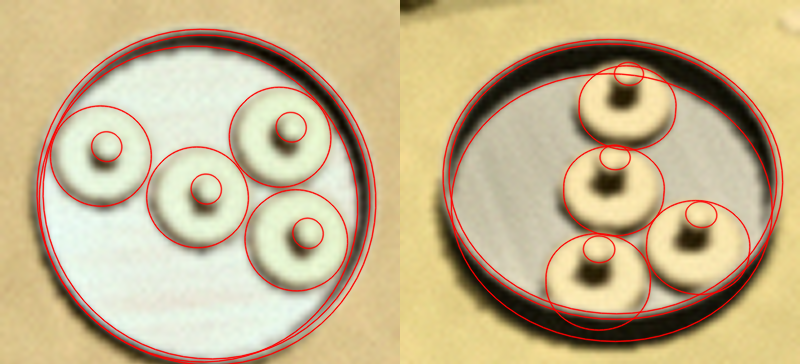

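View pics/g7.png

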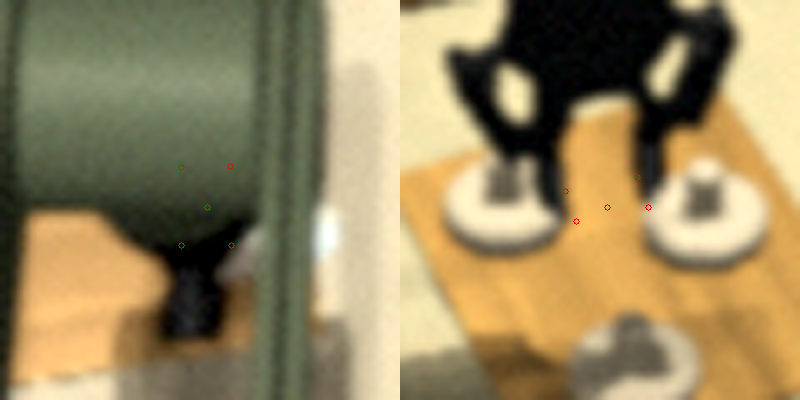

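Run:
```python
from fit import *
from scipy.ndimage import map_coordinates
A={n:(np.load(f"g7_{n}.npy")+np.load(f"avg_{n}.npy")*0) for n in("top","side")}
t=np.linspace(0,2*np.pi,360,endpoint=False)
def samp(I,n,c,r,z):
    u=proj(n,np.c_[c[0]+r*np.cos(t),c[1]+r*np.sin(t),np.full(360,z)]); return map_coordinates(I,[u[:,1],u[:,0]],order=1)
for n in A:
    for ch in ('g','chroma'):
        I=A[n].mean(2) if ch=='g' else (A[n][...,0]-A[n][...,2])/A[n].mean(2)*100
        def f(c,r,z,w=3): return -np.abs(samp(I,n,c,r+w,z)-samp(I,n,c,r-w,z)).clip(0,40).mean()
        for r,z in((113,40),(109,40)):
            b=min((f((538+a,-202+d),r,z),538+a,-202+d) for a in np.arange(-9,10,1.) for d in np.arange(-9,10,1.)); print(n,ch,r,z,b)
    print(n,[samp(A[n].mean(2),n,(538.3,-201.8),r,40)[::45].round().astype(int).tolist() for r in(118,115,113,111,109,107,105)])
```

```text
top g 113 40 (np.float64(-21.023375336409654), np.float64(538.0), np.float64(-201.0))
top g 109 40 (np.float64(-27.384891799848145), np.float64(537.0), np.float64(-201.0))
top chroma 113 40 (np.float64(-12.044421457417924), np.float64(537.0), np.float64(-201.0))
top chroma 109 40 (np.float64(-8.402314418363874), np.float64(533.0), np.float64(-196.0))
top [[108, 109, 93, 67, 73, 107, 106, 107], [108, 109, 89, 71, 78, 106, 107, 108], [106, 109, 93, 84, 90, 105, 103, 105], [95, 104, 105, 101, 105, 103, 95, 96], [82, 94, 114, 114, 114, 97, 81, 82], [67, 87, 120, 119, 117, 92, 71, 67], [62, 87, 121, 121, 119, 97, 63, 59]]
side g 113 40 (np.float64(-36.34493875265885), np.float64(535.0), np.float64(-203.0))
side g 109 40 (np.float64(-36.70973667427313), np.float64(535.0), np.float64(-203.0))
side chroma 113 40 (np.float64(-8.694183633878135), np.float64(537.0), np.float64(-198.0))
side chroma 109 40 (np.float64(-6.814238141571171), np.float64(540.0), np.float64(-197.0))
side [[141, 142, 137, 138, 86, 57, 55, 110], [141, 137, 126, 126, 107, 73, 64, 85], [138, 130, 113, 111, 122, 97, 78, 86], [132, 112, 94, 92, 132, 121, 105, 100], [116, 94, 76, 74, 134, 133, 127, 123], [95, 78, 62, 61, 134, 138, 141, 137], [74, 64, 55, 57, 134, 138, 146, 143]]
```

```bash
python3 -c "
from plan import *
plan([(514.5,65.5,38,90,0.42,25)])"
```

```text
t 15.0 p [501.1  66.7 134.1] yaw 90.1 F [ 0.6 -0.1  0.7] w 35.3
4 rows
[[[0.1,0.1,0.0],[-0.0002,0.0032,0.024],0.42],
[[0.1,0.1,0.0],[-0.0002,0.0032,0.024],0.42],
[[0.1,0.1,0.0],[-0.0003,0.0033,0.024],0.42],
[[0.1,0.1,0.0],[-0.0003,0.0033,0.024],0.42]]
```

{"op": "carry_out", "data": {"deltas": [[[0, 0, 0], [-0.0005, 0.0065, 0.015], 0.42], [[0, 0, 0], [-0.0005, 0.0065, 0.02], 0.42], [[0, 0, 0], [0, 0, 0.025], 0.42], [[0, 0, 0], [0, 0, 0.01], 0.42], [[0, 0, 0], [0, 0, 0], 0.42], [[0, 0, 0], [0, 0, 0], 0.42]]}}

```text
t: 15.6
tcp_pos: [518.0, 61.3, 63.0]
orientation: [3.132, 0.005, 1.565]
wrist_force: [0.7, 0.6, -0.7]
gripper_width: 36.2
```

```bash
sed -i 's/range(4)/range(2)/' look.py; python3 look.py g8; python3 -c "
from plan import *
plan([(514.5,65.5,29,90,0.42,25)])"
```

```text
15.8 [518.7  61.6  63.9] [179.3   0.3  89.7] [-0.3 -0.1 -0.4] 35.7
t 15.8 p [518.7  61.6  63.9] yaw 89.7 F [-0.3 -0.1 -0.4] w 35.7
2 rows
[[[0.4,0.1,-0.1],[0.002,-0.0023,0.0174],0.42],
[[0.4,0.1,-0.1],[0.002,-0.0022,0.0175],0.42]]
```

View pics/g8.png

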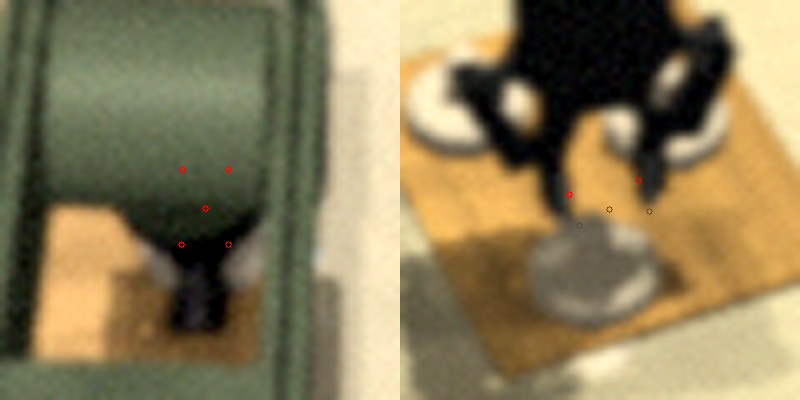

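{"op": "carry_out", "data": {"deltas": [[[0.4, 0.1, 0], [0.002, -0.0023, 0.012], 0.42], [[0.3, 0.1, 0], [0.002, -0.0022, 0.01], 0.42], [[0, 0, 0], [0, 0, 0], 0.42], [[0, 0, 0], [0, 0, 0], 0.42]]}}

```text
t: 16.2
tcp_pos: [515.0, 66.1, 41.5]
orientation: [3.14, 0.001, 1.567]
wrist_force: [-0.1, -0.3, 1.1]
gripper_width: 35.6
```

{"op": "carry_out", "data": {"deltas": [[[0, 0, 0], [0, 0, 0.006], 0.42], [[0, 0, 0], [0, 0, 0.005], 0.42], [[0, 0, 0], [0, 0, 0], 0.42], [[0, 0, 0], [0, 0, 0], 0.42]]}}

```text
t: 16.6
tcp_pos: [514.9, 66.2, 29.3]
orientation: [3.14, 0.001, 1.567]
wrist_force: [0.3, 0.0, 0.6]
gripper_width: 35.7
```

{"op": "carry_out", "data": {"deltas": [[[0, 0, 0], [0, 0, 0], 0.3], [[0, 0, 0], [0, 0, 0], 0.2], [[0, 0, 0], [0, 0, 0], 0.1], [[0, 0, 0], [0, 0, 0], 0.1]], "grip_force": 25}}

```text
t: 17.0
tcp_pos: [515.3, 66.1, 29.7]
orientation: [3.139, 0.001, 1.567]
wrist_force: [0.0, -0.8, -1.0]
gripper_width: 18.9
```

```bash
python3 look.py g9
```

```text
17.2 [515.2  66.1  29.6] [1.799e+02 1.000e-01 8.980e+01] [-0.6  0.2 -1.3] 19.0
```

View pics/g9.png

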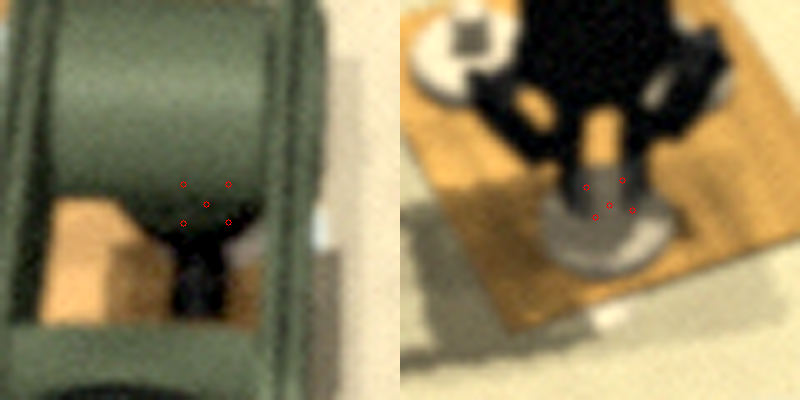

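The knob is between the pads at side crop (603,185), and the width of 18.9 matches the first grasp. I'll re-grip at 90° to centre the lid on the other axis.

{"op": "carry_out", "data": {"deltas": [[[0, 0, 0], [0, 0, 0], 0.3], [[0, 0, 0], [0, 0, 0], 0.42], [[0, 0, 0], [0, 0, 0], 0.42], [[0, 0, -7.5], [0, 0, 0], 0.42], [[0, 0, -7.5], [0, 0, 0], 0.42], [[0, 0, -7.5], [0, 0, 0], 0.42], [[0, 0, -7.5], [0, 0, 0], 0.42], [[0, 0, -7.5], [0, 0, 0], 0.42], [[0, 0, -7.5], [0, 0, 0], 0.42], [[0, 0, -7.5], [0, 0, 0], 0.42], [[0, 0, -7.5], [0, 0, 0], 0.42], [[0, 0, -7.5], [0, 0, 0], 0.42], [[0, 0, -7.5], [0, 0, 0], 0.42], [[0, 0, -7.5], [0, 0, 0], 0.42], [[0, 0, -3], [0, 0, 0], 0.42], [[0, 0, 0], [0, 0, 0], 0.3], [[0, 0, 0], [0, 0, 0], 0.2], [[0, 0, 0], [0, 0, 0], 0.1], [[0, 0, 0], [0, 0, 0], 0.1], [[0, 0, 0], [0, 0, 0], 0.1]]}}

```text
t: 19.2
tcp_pos: [516.9, 66.0, 31.0]
orientation: [-3.14, 0.006, 3.119]
wrist_force: [-0.7, -0.3, -0.7]
gripper_width: 18.6
```

```bash
python3 -c "
from plan import *
plan([(515,66,110,180,0.1,30),(495.8,-143.4,110,126,0.1,30)])"
```

```text
t 19.2 p [516.9  66.   31. ] yaw 178.7 F [-0.7 -0.3 -0.7] w 18.6
11 rows
[[[0.0,0.1,-0.4],[0.0005,-0.0001,-0.0263],0.1],
[[0.0,0.1,-0.4],[0.0005,0.0,-0.0263],0.1],
[[0.0,0.1,-0.4],[0.0006,0.0,-0.0263],0.1],
[[0.0,0.0,6.8],[0.0024,-0.0262,0.0],0.1],
[[0.0,0.0,6.8],[-0.0007,-0.0263,0.0],0.1],
[[0.0,0.0,6.8],[-0.0038,-0.026,0.0],0.1],
[[0.0,0.0,6.8],[-0.0068,-0.0254,0.0],0.1],
[[0.0,0.0,6.8],[-0.0097,-0.0244,0.0],0.1],
[[0.0,0.0,6.8],[-0.0125,-0.0231,0.0],0.1],
[[0.0,0.0,6.8],[-0.0152,-0.0215,0.0],0.1],
[[0.0,0.0,6.8],[-0.0176,-0.0195,0.0],0.1]]
```

{"op": "carry_out", "data": {"deltas": [[[0, 0, 0], [0, 0, -0.01], 0.1], [[0, 0, 0], [0, 0, -0.026], 0.1], [[0, 0, 0], [0, 0, -0.026], 0.1], [[0, 0, 6.8], [0.0024, -0.0262, -0.008], 0.1], [[0, 0, 6.8], [-0.0007, -0.0263, -0.006], 0.1], [[0, 0, 6.8], [-0.0038, -0.026, 0], 0.1], [[0, 0, 6.8], [-0.0068, -0.0254, 0], 0.1], [[0, 0, 6.8], [-0.0097, -0.0244, 0], 0.1], [[0, 0, 6.8], [-0.0125, -0.023, 0], 0.1], [[0, 0, 6], [-0.0152, -0.0205, 0], 0.1], [[0, 0, 0], [0, 0, 0], 0.1], [[0, 0, 0], [0, 0, 0], 0.1]]}}

```text
t: 20.4
tcp_pos: [493.5, -121.8, 117.9]
orientation: [3.135, 0.011, 2.269]
wrist_force: [0.5, 0.6, -0.9]
gripper_width: 18.6
```

```bash
python3 look.py g10; python3 -c "
from plan import *
plan([(496.6,-144.5,110,126,0.1,20)])"
```

```text
20.6 [ 493.7 -120.7  117.5] [179.7   0.6 130.1] [-1.6 -0.3 -0.2] 18.9
t 20.6 p [ 493.7 -120.7  117.5] yaw 130.1 F [-1.6 -0.3 -0.2] w 18.9
2 rows
[[[0.2,0.3,2.1],[-0.01,-0.0066,0.0038],0.1],
[[0.2,0.3,2.1],[-0.0102,-0.0062,0.0038],0.1]]
```

View pics/g10.png

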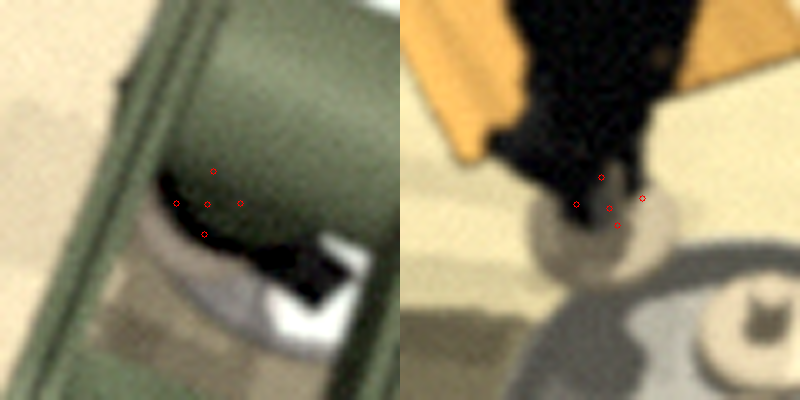

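{"op": "carry_out", "data": {"deltas": [[[0.2, 0.3, 2.1], [-0.01, -0.0066, 0.004], 0.1], [[0.2, 0.3, 2.1], [-0.01, -0.006, 0.006], 0.1], [[0, 0, 0], [0, 0, 0], 0.1], [[0, 0, 0], [0, 0, 0], 0.1]]}}

```text
t: 21.0
tcp_pos: [497.1, -144.4, 106.2]
orientation: [-3.14, -0.002, 2.196]
wrist_force: [0.6, 1.0, -1.2]
gripper_width: 18.6
```

```bash
python3 -c "
from plan import *
plan([(496.6,-144.5,100,126,0.1,20)])"
```

```text
t 21.0 p [ 497.1 -144.4  106.2] yaw 125.8 F [ 0.6  1.  -1.2] w 18.6
1 rows
[[[-0.1,-0.1,-0.2],[0.0002,-0.0004,0.0062],0.1]]
```

{"op": "carry_out", "data": {"deltas": [[[-0.1, -0.1, 0], [0.0002, -0.0004, 0.013], 0.1], [[0, 0, 0], [0, 0, 0.014], 0.1], [[0, 0, 0], [0, 0, 0.014], 0.1], [[0, 0, 0], [0, 0, 0.008], 0.1], [[0, 0, 0], [0, 0, 0], 0.1], [[0, 0, 0], [0, 0, 0], 0.1]]}}

```text
t: 21.6
tcp_pos: [497.1, -144.7, 55.0]
orientation: [3.141, -0.001, 2.195]
wrist_force: [-0.0, -0.1, -1.2]
gripper_width: 18.8
```

```bash
python3 look.py g11
```

```text
21.8 [ 497.6 -144.9   55.7] [179.9   0.  125.8] [ 0.2 -0.2 -0.5] 18.8
```

View pics/g11.png

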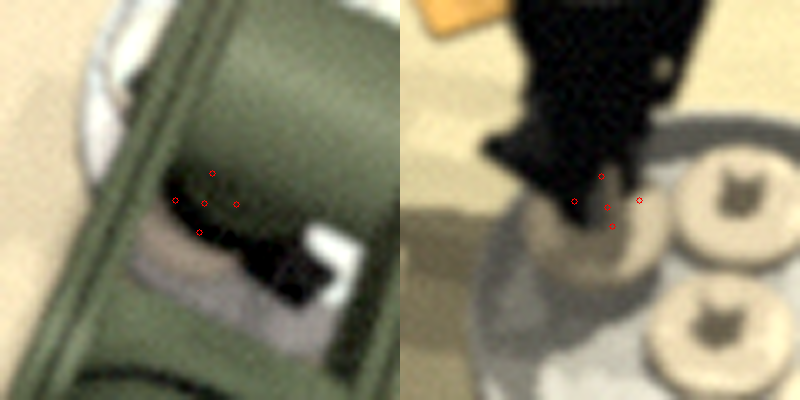

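{"op": "carry_out", "data": {"deltas": [[[0, 0, 0], [0.0009, -0.0006, 0.006], 0.1], [[0, 0, 0], [0, 0, 0.005], 0.1], [[0, 0, 0], [0, 0, 0], 0.1]]}}

```text
t: 22.1
tcp_pos: [497.4, -144.9, 45.1]
orientation: [3.139, 0.003, 2.195]
wrist_force: [0.5, 0.2, -0.3]
gripper_width: 18.9
```

{"op": "carry_out", "data": {"deltas": [[[0, 0, 0], [0.001, -0.0006, 0.004], 0.1], [[0, 0, 0], [0.0005, -0.0003, 0.003], 0.1], [[0, 0, 0], [0, 0, 0], 0.1]]}}

```text
t: 22.4
tcp_pos: [495.6, -144.1, 37.2]
orientation: [3.139, 0.003, 2.195]
wrist_force: [1.2, 0.6, -0.6]
gripper_width: 18.9
```

{"op": "carry_out", "data": {"deltas": [[[0, 0, 0], [-0.0003, 0, 0.003], 0.1], [[0, 0, 0], [-0.0002, 0, 0.002], 0.1], [[0, 0, 0], [0, 0, 0], 0.1]]}}

```text
t: 22.7
tcp_pos: [495.9, -144.5, 31.7]
orientation: [3.139, 0.003, 2.195]
wrist_force: [-0.4, 0.3, -1.3]
gripper_width: 18.9
```

{"op": "carry_out", "data": {"deltas": [[[0, 0, 0], [0, 0, 0.0007], 0.1], [[0, 0, 0], [0, 0, 0], 0.1]]}}

```text
t: 22.9
tcp_pos: [496.1, -144.6, 31.1]
orientation: [3.139, 0.003, 2.195]
wrist_force: [0.1, 0.1, -0.5]
gripper_width: 19.0
```

```bash
python3 look.py g12; python3 -c "
from workcell import *
for _ in range(1): print(get_obs()['wrist_force'])"
```

```text
23.1 [ 496.1 -144.6   31.2] [179.8   0.2 125.8] [ 0.  -0.4 -1.1] 18.9
[ 0.01769187 -0.39335259 -1.10671805]
```

View pics/g12.png

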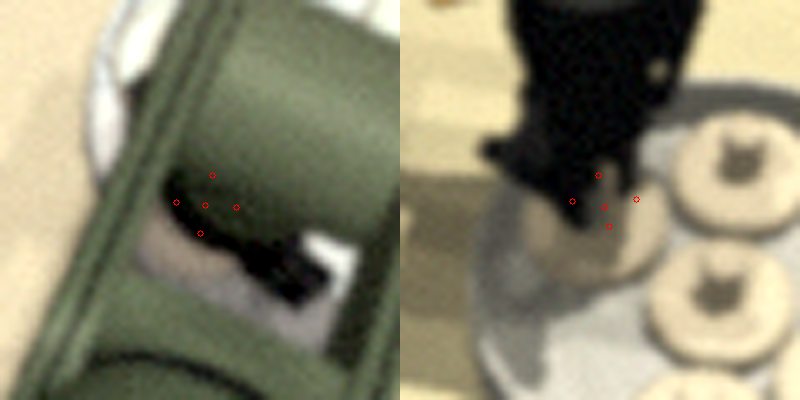

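{"op": "carry_out", "data": {"deltas": [[[0, 0, 0], [0, 0, 0.0007], 0.1], [[0, 0, 0], [0, 0, 0], 0.1], [[0, 0, 0], [0, 0, 0], 0.1]]}}

```text
t: 23.4
tcp_pos: [496.4, -144.7, 31.2]
orientation: [3.139, 0.003, 2.195]
wrist_force: [-0.4, -0.6, -0.6]
gripper_width: 18.6
```

{"op": "carry_out", "data": {"deltas": [[[0, 0, 0], [0.0002, 0, 0.0015], 0.1], [[0, 0, 0], [0.0002, 0, 0.0005], 0.1]]}}

```text
t: 23.6
tcp_pos: [496.6, -144.6, 31.0]
orientation: [3.139, 0.004, 2.195]
wrist_force: [-0.4, 0.1, 0.5]
gripper_width: 18.6
```

{"op": "carry_out", "data": {"deltas": [[[0, 0, 0], [0, 0, 0.0008], 0.1]]}}

```text
t: 23.7
tcp_pos: [496.6, -144.6, 31.0]
orientation: [3.139, 0.004, 2.196]
wrist_force: [-2.8, 1.9, 9.7]
gripper_width: 18.9
```

Firm contact at +9.7 N. I'll release and back off.

{"op": "carry_out", "data": {"deltas": [[[0, 0, 0], [0, 0, -0.0002], 0.3], [[0, 0, 0], [0, 0, 0], 0.42], [[0, 0, 0], [0, 0, 0], 0.42], [[0, 0, 0], [0, 0, -0.015], 0.42], [[0, 0, 0], [0, 0, -0.025], 0.42], [[0, 0, 0], [0, 0, -0.03], 0.42]]}}

```text
t: 24.3
tcp_pos: [491.8, -142.5, 96.6]
orientation: [-3.138, -0.008, 2.195]
wrist_force: [0.3, -0.7, -0.1]
gripper_width: 36.0
```

```bash
python3 -c "
from plan import *
plan([(570,145,120,90,0.42,38)])"
```

```text
t 24.3 p [ 491.8 -142.5   96.6] yaw 125.8 F [ 0.3 -0.7 -0.1] w 36.0
8 rows
[[[0.0,0.0,4.5],[0.0235,0.0289,-0.0028],0.42],
[[0.0,0.0,4.5],[0.0256,0.027,-0.0028],0.42],
[[0.0,0.0,4.5],[0.0277,0.0249,-0.0028],0.42],
[[0.0,0.0,4.5],[0.0295,0.0227,-0.0028],0.42],
[[0.0,0.0,4.5],[0.0312,0.0203,-0.0029],0.42],
[[0.0,0.0,4.5],[0.0327,0.0178,-0.0029],0.42],
[[0.0,0.0,4.5],[0.034,0.0152,-0.0029],0.42],
[[0.0,0.0,4.5],[0.0351,0.0125,-0.0029],0.42]]
```

{"op": "carry_out", "data": {"deltas": [[[0, 0, 4.5], [0.0235, 0.029, -0.006], 0.42], [[0, 0, 4.5], [0.0256, 0.027, -0.006], 0.42], [[0, 0, 4.5], [0.0277, 0.025, -0.003], 0.42], [[0, 0, 4.5], [0.0295, 0.0227, -0.003], 0.42], [[0, 0, 4.5], [0.0312, 0.02, -0.003], 0.42], [[0, 0, 4.5], [0.0327, 0.0178, -0.003], 0.42], [[0, 0, 4.5], [0.034, 0.015, 0], 0.42], [[0, 0, 4.5], [0.035, 0.0125, 0], 0.42], [[0, 0, 0], [0, 0, 0], 0.42], [[0, 0, 0], [0, 0, 0], 0.42]]}}

```text
t: 25.3
tcp_pos: [581.4, 152.0, 125.6]
orientation: [3.136, -0.0, 1.537]
wrist_force: [0.2, -0.0, -0.9]
gripper_width: 36.2
```

```bash
sed -i 's/range(2)/range(4)/' look.py; python3 look.py g13
python3 - <<'E'
from fit import *
A={n:np.load(f"g13_{n}.npy") for n in("top","side")}
C={n:A[n][...,0]-A[n][...,2] for n in A}
T=[]
for g in [(568,-135),(495.6,-143),(539,-201),(580,-259),(509,-267)]:
    rs,fs=fit2('side',C['side'],g,6,R=8); rt,ft=fit2('top',C['top'],g,6,R=6); T.append((np.array(g),6))
    print(g,'top',np.round(rt,1),round(ft,1),'side',np.round(rs,1),round(fs,1))
overlay("pics/ov5.png",A,T,(538,-201.3))
from plan import plan
plan([(578,165.3,65,90,0.42,20)])
E
```

```text
25.7 [581.7 150.5 126.3] [179.6  -0.   87.8] [ 0.5  0.6 -0. ] 35.5
(568, -135) top [ 568.8 -135.8] -2.8 side [ 567.8 -128.9] -8.8
(495.6, -143) top [ 496.3 -144.5] -2.7 side [ 494.  -136.9] -9.3
(539, -201) top [ 538.6 -202.5] -2.2 side [ 537.7 -197.2] -6.0
(580, -259) top [ 579.7 -260.6] -3.0 side [ 579.2 -255.9] -7.2
(509, -267) top [ 509.3 -268.3] -2.8 side [ 507.1 -264. ] -6.3
t 25.7 p [581.7 150.5 126.3] yaw 87.8 F [ 0.5  0.6 -0. ] w 35.5
4 rows
[[[0.1,0.0,-0.5],[0.0037,-0.0012,0.0153],0.42],
[[0.1,0.0,-0.5],[0.0037,-0.0011,0.0153],0.42],
[[0.1,0.0,-0.5],[0.0037,-0.0011,0.0153],0.42],
[[0.1,0.0,-0.5],[0.0037,-0.001,0.0153],0.42]]
```

View pics/ov5.png

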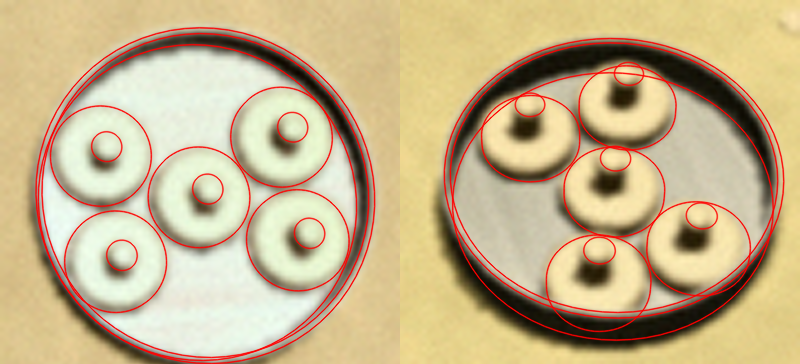

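View pics/g13.png

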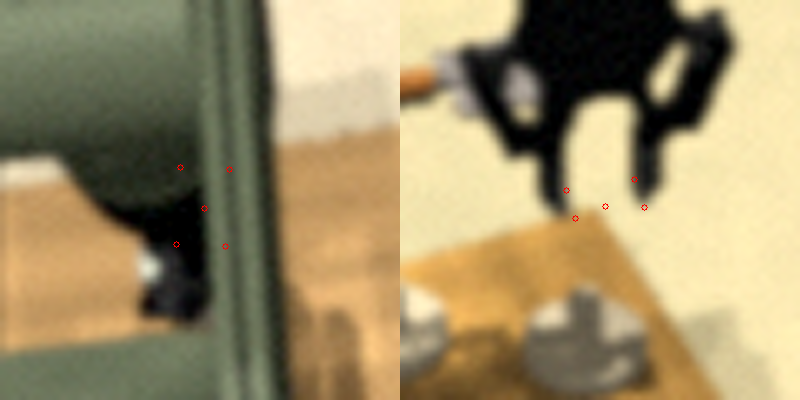

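{"op": "carry_out", "data": {"deltas": [[[0.1, 0, -0.5], [0.005, -0.0012, 0.015], 0.42], [[0.1, 0, -0.5], [0.005, -0.0011, 0.015], 0.42], [[0.1, 0, -0.5], [0.0035, -0.0011, 0.015], 0.42], [[0.1, 0, -0.5], [0, 0, 0.012], 0.42], [[0, 0, 0], [0, 0, 0], 0.42], [[0, 0, 0], [0, 0, 0], 0.42]]}}

```text
t: 26.3
tcp_pos: [576.7, 164.3, 61.9]
orientation: [-3.136, -0.0, 1.57]
wrist_force: [0.3, -0.1, -0.5]
gripper_width: 36.0
```

```bash
sed -i 's/range(4)/range(2)/' look.py; python3 look.py g14
python3 - <<'E'
from plan import plan
plan([(578,165.3,29,90,0.42,20)])
E
```

```text
26.5 [577.8 164.2  63.5] [-179.8   -0.    89.9] [-0.6  0.   0. ] 35.6
t 26.5 p [577.8 164.2  63.5] yaw 89.9 F [-0.6  0.   0. ] w 35.6
2 rows
[[[-0.1,0.0,0.0],[0.0005,0.0001,0.0172],0.42],
[[-0.1,0.0,0.0],[0.0005,0.0001,0.0172],0.42]]
```

View pics/g14.png

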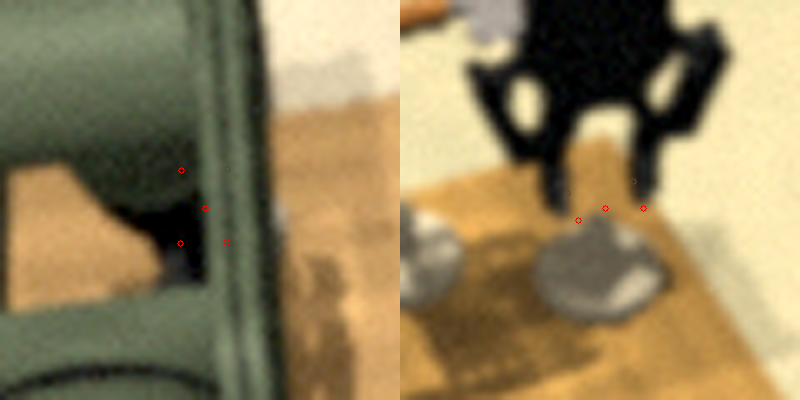

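Fingers at side crop (600,205) line up with the knob at (600,215). Descending.

{"op": "carry_out", "data": {"deltas": [[[0, 0, 0], [0.0005, 0, 0.012], 0.42], [[0, 0, 0], [0.0003, 0, 0.01], 0.42], [[0, 0, 0], [0, 0, 0.004], 0.42], [[0, 0, 0], [0, 0, 0], 0.42]]}}

```text
t: 26.9
tcp_pos: [579.2, 165.0, 36.9]
orientation: [3.141, -0.001, 1.569]
wrist_force: [0.3, 0.7, 0.2]
gripper_width: 36.0
```

{"op": "carry_out", "data": {"deltas": [[[0, 0, 0], [0, -0.001, 0.006], 0.42], [[0, 0, 0], [0, 0, 0.001], 0.42], [[0, 0, 0], [0, 0, 0], 0.3], [[0, 0, 0], [0, 0, 0], 0.2], [[0, 0, 0], [0, 0, 0], 0.1], [[0, 0, 0], [0, 0, 0], 0.1]], "grip_force": 25}}

```text
t: 27.5
tcp_pos: [578.1, 165.1, 29.3]
orientation: [3.141, -0.001, 1.569]
wrist_force: [-0.1, 0.2, -1.1]
gripper_width: 19.3
```

{"op": "carry_out", "data": {"deltas": [[[0, 0, 0], [0, 0, 0], 0.3], [[0, 0, 0], [0, 0, 0], 0.42], [[0, 0, 0], [0, 0, 0.0001], 0.42], [[0, 0, -7.6], [0, -0.0001, 0.0001], 0.42], [[0, 0, -7.6], [0, -0.0001, 0.0001], 0.42], [[0, 0, -7.6], [0, -0.0001, 0.0001], 0.42], [[0, 0, -7.6], [0.0001, -0.0001, 0.0001], 0.42], [[0, 0, -7.6], [0.0001, -0.0001, 0.0001], 0.42], [[0, 0, -7.6], [0.0001, -0.0001, 0.0001], 0.42], [[0, 0, -7.6], [0.0001, -0.0001, 0.0001], 0.42], [[0, 0, -7.6], [0.0001, 0, 0.0001], 0.42], [[0, 0, -7.6], [0.0001, 0, 0.0001], 0.42], [[0, 0, -7.6], [0.0001, 0, 0.0001], 0.42], [[0, 0, -7.6], [0.0001, 0, 0.0001], 0.42], [[0, 0, -7], [0.0001, 0, 0.0001], 0.42], [[0, 0, 0], [0.0001, 0, 0.0001], 0.42]]}}

```text
t: 29.1
tcp_pos: [578.9, 165.5, 30.1]
orientation: [3.14, 0.006, -3.067]
wrist_force: [-0.3, 0.1, -0.2]
gripper_width: 35.7
```

{"op": "carry_out", "data": {"deltas": [[[0, -0.3, 0], [0.0009, 0, 0.0008], 0.42], [[0, 0, 0], [0.0001, 0, 0], 0.3], [[0, 0, 0], [0, 0, 0], 0.2], [[0, 0, 0], [0, 0, 0], 0.1], [[0, 0, 0], [0, 0, 0], 0.1]]}}

```text
t: 29.6
tcp_pos: [578.1, 165.5, 29.5]
orientation: [3.14, 0.012, -3.074]
wrist_force: [-0.3, 0.2, 1.2]
gripper_width: 19.2
```

Run:
```python
from plan import plan
plan([(578,165,100,184.3,0.1,30),(609.5,-194.1,115,186,0.1,38)])
```

```text
t 29.6 p [578.1 165.5  29.5] yaw -176.1 F [-0.3  0.2  1.2] w 19.2
13 rows
[[[0.0,0.2,-0.1],[-0.0003,-0.0001,-0.0235],0.1],
[[0.0,0.2,-0.1],[-0.0002,-0.0002,-0.0235],0.1],
[[0.0,0.2,-0.1],[-0.0001,-0.0002,-0.0235],0.1],
[[0.0,0.0,-0.2],[-0.0004,-0.036,-0.0015],0.1],
[[0.0,0.0,-0.2],[-0.0003,-0.036,-0.0015],0.1],
[[0.0,0.0,-0.2],[-0.0002,-0.036,-0.0015],0.1],
[[0.0,0.0,-0.2],[-0.0001,-0.036,-0.0015],0.1],
[[0.0,0.0,-0.2],[0.0,-0.036,-0.0015],0.1],
[[0.0,0.0,-0.2],[0.0001,-0.036,-0.0015],0.1],
[[0.0,0.0,-0.2],[0.0002,-0.036,-0.0015],0.1],
[[0.0,0.0,-0.2],[0.0003,-0.036,-0.0015],0.1],
[[0.0,0.0,-0.2],[0.0004,-0.036,-0.0015],0.1],
[[0.0,0.0,-0.2],[0.0005,-0.036,-0.0015],0.1]]
```

{"op": "carry_out", "data": {"deltas": [[[0, 0, 0], [0, 0, -0.01], 0.1], [[0, 0, 0], [0, 0, -0.03], 0.1], [[0, 0, 0], [0, 0, -0.03], 0.1], [[0, 0, 0], [0, -0.036, -0.006], 0.1], [[0, 0, 0], [0, -0.036, -0.003], 0.1], [[0, 0, -0.2], [0, -0.036, -0.0015], 0.1], [[0, 0, -0.2], [0, -0.036, -0.0015], 0.1], [[0, 0, -0.2], [0, -0.036, 0], 0.1], [[0, 0, -0.2], [0, -0.036, 0], 0.1], [[0, 0, -0.2], [0, -0.036, 0], 0.1], [[0, 0, -0.2], [0, -0.036, 0], 0.1], [[0, 0, -0.2], [0, -0.03, 0], 0.1], [[0, 0, -0.2], [0, -0.02, 0], 0.1], [[0, 0, 0], [0, 0, 0], 0.1], [[0, 0, 0], [0, 0, 0], 0.1]]}}

```text
t: 31.1
tcp_pos: [604.5, -184.4, 123.5]
orientation: [-3.14, 0.018, -3.045]
wrist_force: [0.3, 1.2, -0.4]
gripper_width: 18.6
```

```bash
python3 look.py g15
python3 - <<'E'
from plan import plan
plan([(609.5,-194.1,105,186,0.1,20)])
E
```

```text
31.3 [ 604.6 -182.9  123.3] [-179.9    1.  -174.3] [-0.4  0.3 -0.4] 18.9
t 31.3 p [ 604.6 -182.9  123.3] yaw -174.3 F [-0.4  0.3 -0.4] w 18.9
2 rows
[[[-0.1,0.5,-0.2],[-0.0017,-0.0058,0.0092],0.1],
[[-0.1,0.5,-0.2],[-0.0018,-0.0058,0.0092],0.1]]
```

View pics/g15.png

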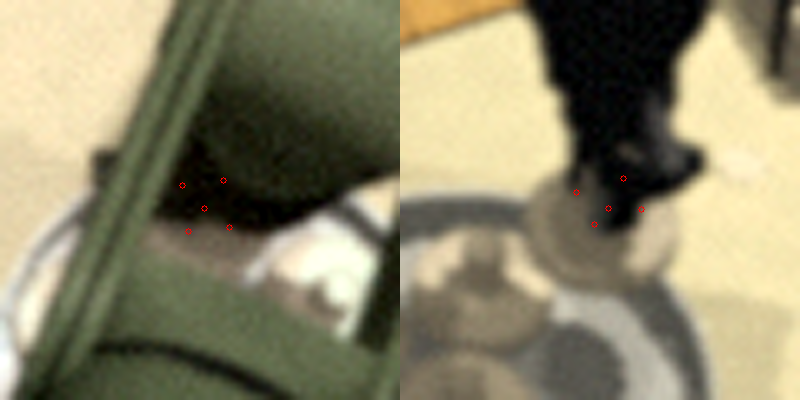

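{"op": "carry_out", "data": {"deltas": [[[0, 0.3, -0.1], [-0.0018, -0.0058, 0.009], 0.1], [[0, 0.3, -0.1], [-0.0018, -0.005, 0.009], 0.1], [[0, 0, 0], [0, 0, 0], 0.1], [[0, 0, 0], [0, 0, 0], 0.1]]}}

```text
t: 31.7
tcp_pos: [609.9, -191.2, 103.1]
orientation: [-3.141, 0.005, -3.035]
wrist_force: [0.6, -0.1, -1.2]
gripper_width: 18.8
```

Run:
```python
from plan import plan
plan([(609.5,-194.1,100,186,0.1,20)])
```

```text
t 31.7 p [ 609.9 -191.2  103.1] yaw -173.9 F [ 0.6 -0.1 -1.2] w 18.8
1 rows
[[[-0.1,0.3,0.1],[0.0007,-0.0028,0.0031],0.1]]
```

{"op": "carry_out", "data": {"deltas": [[[0, 0, 0], [0.0005, -0.0025, 0.008], 0.1], [[0, 0, 0], [0.0003, -0.0005, 0.014], 0.1], [[0, 0, 0], [0.0001, 0, 0.014], 0.1], [[0, 0, 0], [0.0001, 0, 0.008], 0.1], [[0, 0, 0], [0, 0, 0], 0.1], [[0, 0, 0], [0, 0, 0], 0.1]]}}

```text
t: 32.3
tcp_pos: [608.0, -193.9, 53.2]
orientation: [3.14, 0.002, -3.035]
wrist_force: [-0.4, -0.2, -0.2]
gripper_width: 19.0
```

```bash
python3 look.py g16;  python3 - <<'E'
from plan import plan
plan([(609.5,-194.1,45,186,0.1,20)])
E
```

```text
32.5 [ 608.8 -194.2   54.5] [-180.     0.2 -173.9] [ 0.5  0.4 -0.5] 18.9
t 32.5 p [ 608.8 -194.2   54.5] yaw -173.9 F [ 0.5  0.4 -0.5] w 18.9
1 rows
[[[0.0,0.2,0.1],[-0.0007,0.0001,0.0095],0.1]]
```

View pics/g16.png

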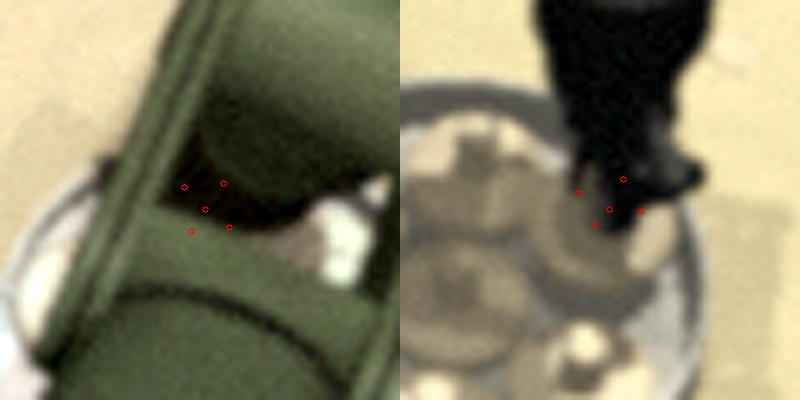

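Over its place. I'll lower it in stages and watch the force.

{"op": "carry_out", "data": {"deltas": [[[0, 0, 0], [-0.0003, 0, 0.006], 0.1], [[0, 0, 0], [0, 0, 0.006], 0.1], [[0, 0, 0], [0, 0, 0.003], 0.1]]}}

```text
t: 32.8
tcp_pos: [610.8, -194.9, 40.7]
orientation: [-3.139, 0.008, -3.035]
wrist_force: [-0.9, -0.3, -1.6]
gripper_width: 18.7
```

{"op": "carry_out", "data": {"deltas": [[[0, 0, 0], [0.0008, 0.0005, 0.003], 0.1], [[0, 0, 0], [0.0002, 0.0001, 0.002], 0.1], [[0, 0, 0], [0, 0, 0.001], 0.1]]}}

```text
t: 33.1
tcp_pos: [609.2, -194.1, 33.2]
orientation: [-3.14, 0.006, -3.035]
wrist_force: [-0.6, 0.5, -0.4]
gripper_width: 19.2
```

{"op": "carry_out", "data": {"deltas": [[[0, 0, 0], [0, 0, 0.002], 0.1], [[0, 0, 0], [0, 0, 0.001], 0.1]]}}

```text
t: 33.3
tcp_pos: [609.2, -194.1, 30.0]
orientation: [-3.14, 0.006, -3.035]
wrist_force: [-0.2, -0.8, -1.9]
gripper_width: 19.2
```

{"op": "carry_out", "data": {"deltas": [[[0, 0, 0], [0, 0, 0.0006], 0.1], [[0, 0, 0], [0, 0, 0.0003], 0.1]]}}

```text
t: 33.5
tcp_pos: [609.2, -194.2, 29.6]
orientation: [-3.14, 0.006, -3.035]
wrist_force: [-1.8, 0.6, 1.9]
gripper_width: 18.8
```

{"op": "carry_out", "data": {"deltas": [[[0, 0, 0], [0, 0, 0], 0.3], [[0, 0, 0], [0, 0, 0], 0.42], [[0, 0, 0], [0, 0, 0], 0.42], [[0, 0, 0], [0, 0, -0.015], 0.42], [[0, 0, 0], [0, 0, -0.03], 0.42], [[0, 0, 0], [0, 0, -0.04], 0.42]]}}

```text
t: 34.1
tcp_pos: [604.3, -192.1, 111.4]
orientation: [3.136, -0.005, -3.035]
wrist_force: [-0.4, -0.5, -0.1]
gripper_width: 36.1
```

Run:
```python
from plan import plan
plan([(480,192,120,90,0.42,40)])
```

```text
t 34.1 p [ 604.3 -192.1  111.4] yaw -173.9 F [-0.4 -0.5 -0.1] w 36.1
14 rows
[[[0.0,0.0,6.9],[0.0059,0.0282,-0.0004],0.42],
[[0.0,0.0,6.9],[0.0092,0.0273,-0.0004],0.42],
[[0.0,0.0,6.9],[0.0124,0.026,-0.0004],0.42],
[[0.0,0.0,6.9],[0.0155,0.0243,-0.0005],0.42],
[[0.0,0.0,6.9],[0.0183,0.0223,-0.0005],0.42],
[[0.0,0.0,6.9],[0.0208,0.02,-0.0005],0.42],
[[0.0,0.0,6.9],[0.023,0.0173,-0.0005],0.42],
[[0.0,0.0,6.9],[0.0249,0.0145,-0.0005],0.42],
[[0.0,0.0,6.9],[0.0265,0.0114,-0.0005],0.42],
[[0.0,0.0,6.9],[0.0277,0.0081,-0.0005],0.42],
[[0.0,0.0,6.9],[0.0284,0.0048,-0.0005],0.42],
[[0.0,0.0,6.9],[0.0288,0.0013,-0.0006],0.42],
[[0.0,0.0,6.9],[0.0288,-0.0021,-0.0006],0.42],
[[0.0,0.0,6.9],[0.0283,-0.0055,-0.0006],0.42]]
```

{"op": "carry_out", "data": {"deltas": [[[0, 0, 6.9], [0.006, 0.028, -0.003], 0.42], [[0, 0, 6.9], [0.009, 0.0273, -0.003], 0.42], [[0, 0, 6.9], [0.0124, 0.026, -0.0005], 0.42], [[0, 0, 6.9], [0.0155, 0.0243, -0.0005], 0.42], [[0, 0, 6.9], [0.0183, 0.0223, -0.0005], 0.42], [[0, 0, 6.9], [0.0208, 0.02, -0.0005], 0.42], [[0, 0, 6.9], [0.023, 0.0173, -0.0005], 0.42], [[0, 0, 6.9], [0.025, 0.0145, -0.0005], 0.42], [[0, 0, 6.9], [0.0265, 0.0114, -0.0005], 0.42], [[0, 0, 6.9], [0.0277, 0.008, -0.0005], 0.42], [[0, 0, 6.9], [0.0284, 0.0048, 0], 0.42], [[0, 0, 6.9], [0.0288, 0.0013, 0], 0.42], [[0, 0, 6.9], [0.0288, -0.002, 0], 0.42], [[0, 0, 6.9], [0.0283, -0.0055, 0], 0.42], [[0, 0, 0], [0, 0, 0], 0.42], [[0, 0, 0], [0, 0, 0], 0.42]]}}

```text
t: 35.7
tcp_pos: [504.8, 206.6, 151.2]
orientation: [3.097, 0.001, 1.489]
wrist_force: [0.2, -0.5, -1.0]
gripper_width: 35.9
```

```bash
sed -i 's/range(2)/range(4)/' look.py; python3 look.py g17
python3 - <<'E'
from fit import *
A={n:np.load(f"g17_{n}.npy") for n in("top","side")}
C={n:A[n][...,0]-A[n][...,2] for n in A}
T=[]
for g in [(568,-135),(495.6,-143),(539,-201),(580,-259),(509,-267),(609.5,-194)]:
    rs,fs=fit2('side',C['side'],g,6,R=8); rt,ft=fit2('top',C['top'],g,6,R=6); T.append((np.array(g),6))
    print(g,'top',np.round(rt,1),round(ft,1),'side',np.round(rs,1),round(fs,1))
overlay("pics/ov6.png",A,T,(538,-201.3))
from plan import plan
plan([(476.5,205,62,90,0.42,20)])
E
```

```text
36.1 [504.7 205.4 150. ] [1.776e+02 1.000e-01 8.510e+01] [ 0.9 -0.4  0.1] 36.1
(568, -135) top [ 568.3 -135.4] -2.6 side [ 567.7 -127.9] -8.1
(495.6, -143) top [ 496.3 -144. ] -2.5 side [ 494.  -136.9] -9.1
(539, -201) top [ 538.4 -202.9] -2.0 side [ 537.1 -197. ] -5.5
(580, -259) top [ 579.7 -260.6] -2.7 side [ 580.3 -255.8] -6.6
(509, -267) top [ 509.2 -268.1] -2.8 side [ 507. -264.] -6.2
(609.5, -194) top [ 610.5 -195. ] -2.2 side [ 610.9 -187.4] -7.6
t 36.1 p [504.7 205.4 150. ] yaw 85.1 F [ 0.9 -0.4  0.1] w 36.1
5 rows
[[[0.5,0.0,-1.0],[-0.0005,-0.0064,0.0173],0.42],
[[0.5,0.0,-1.0],[-0.0004,-0.0062,0.0174],0.42],
[[0.5,0.0,-1.0],[-0.0004,-0.0061,0.0174],0.42],
[[0.5,0.0,-1.0],[-0.0003,-0.0059,0.0175],0.42],
[[0.5,0.0,-1.0],[-0.0002,-0.0058,0.0175],0.42]]
```

View pics/ov6.png

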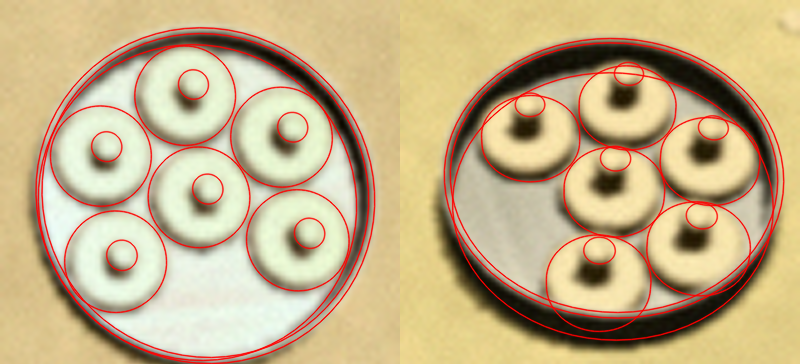

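View pics/g17.png

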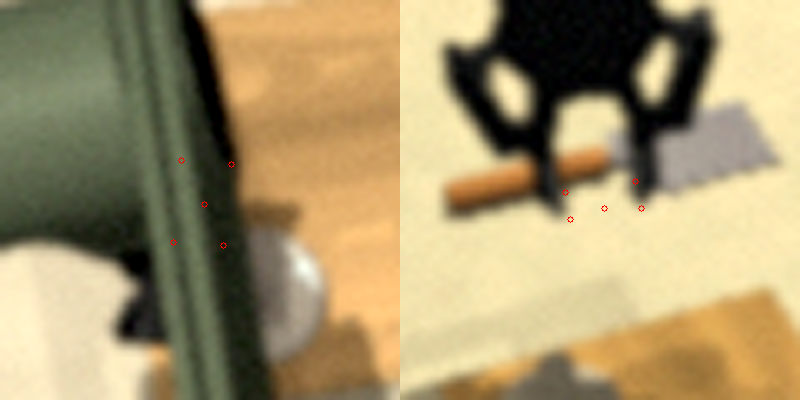

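{"op": "carry_out", "data": {"deltas": [[[0.5, 0, -1], [-0.0005, -0.0068, 0.018], 0.42], [[0.5, 0, -1], [-0.0004, -0.0068, 0.018], 0.42], [[0.5, 0, -1], [-0.0004, -0.0065, 0.018], 0.42], [[0.5, 0, -1], [-0.0003, -0.006, 0.018], 0.42], [[0.3, 0, -0.6], [0, -0.001, 0.01], 0.42], [[0, 0, 0], [0, 0, 0], 0.42], [[0, 0, 0], [0, 0, 0], 0.42]]}}

```text
t: 36.8
tcp_pos: [482.1, 202.9, 65.7]
orientation: [3.137, 0.002, 1.565]
wrist_force: [0.4, 0.0, 0.4]
gripper_width: 35.7
```

```bash
sed -i 's/range(4)/range(2)/' look.py; python3 look.py g18
python3 - <<'E'
from plan import plan
plan([(476.5,205,29,90,0.42,20)])
E
```

```text
37.0 [482.6 203.3  66.5] [1.797e+02 1.000e-01 8.970e+01] [0.5 0.1 0.3] 35.7
t 37.0 p [482.6 203.3  66.5] yaw 89.7 F [0.5 0.1 0.3] w 35.7
2 rows
[[[0.2,0.1,-0.2],[0.0009,-0.0031,0.0187],0.42],
[[0.2,0.1,-0.2],[0.0009,-0.0031,0.0187],0.42]]
```

View pics/g18.png

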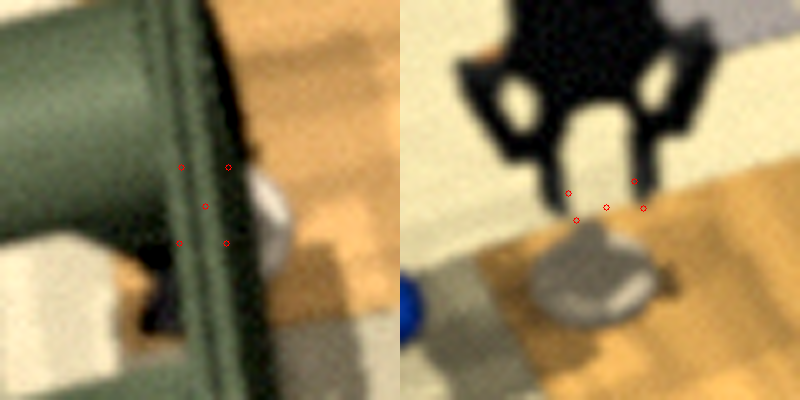

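Fingers at side crop (600,205) and knob at (590,235), so the lid is about 5 mm to the left, as planned. The blue look-alike at the left edge is well clear.

{"op": "carry_out", "data": {"deltas": [[[0.2, 0.1, 0], [0.001, -0.0036, 0.01], 0.42], [[0.1, 0, 0], [0.0007, -0.0025, 0.012], 0.42], [[0, 0, 0], [0, 0, 0.004], 0.42], [[0, 0, 0], [0, 0, 0], 0.42]]}}

```text
t: 37.4
tcp_pos: [477.0, 205.5, 39.6]
orientation: [3.138, -0.001, 1.566]
wrist_force: [0.4, 1.0, -0.8]
gripper_width: 36.2
```

{"op": "carry_out", "data": {"deltas": [[[0, 0, 0], [0, -0.0005, 0.006], 0.42], [[0, 0, 0], [0, 0, 0.003], 0.42], [[0, 0, 0], [0, 0, 0], 0.42]]}}

```text
t: 37.7
tcp_pos: [476.2, 205.5, 29.3]
orientation: [3.139, -0.001, 1.566]
wrist_force: [-0.2, 0.0, -0.8]
gripper_width: 35.9
```

{"op": "carry_out", "data": {"deltas": [[[0, 0, 0], [0, 0, 0], 0.3], [[0, 0, 0], [0, 0, 0], 0.2], [[0, 0, 0], [0, 0, 0], 0.1], [[0, 0, 0], [0, 0, 0], 0.1]], "grip_force": 25}}

```text
t: 38.1
tcp_pos: [476.8, 205.6, 29.7]
orientation: [3.138, -0.001, 1.566]
wrist_force: [-0.0, 0.3, 0.0]
gripper_width: 19.0
```

{"op": "carry_out", "data": {"deltas": [[[0, 0, 0], [0, 0, 0], 0.3], [[0, 0, 0], [0, 0, 0], 0.42], [[0, 0, 0], [0, -0.0001, 0.0001], 0.42], [[0, 0, -7.6], [0, -0.0002, 0.0002], 0.42], [[0, 0, -7.6], [0, -0.0002, 0.0001], 0.42], [[0, 0, -7.6], [0.0001, -0.0001, 0.0002], 0.42], [[0, 0, -7.6], [0.0001, -0.0001, 0.0001], 0.42], [[0, 0, -7.6], [0.0001, -0.0001, 0.0002], 0.42], [[0, 0, -7.6], [0.0001, -0.0001, 0.0001], 0.42], [[0, 0, -7.6], [0.0001, -0.0001, 0.0002], 0.42], [[0, 0, -7.6], [0.0002, 0, 0.0001], 0.42], [[0, 0, -7.6], [0.0001, 0, 0.0002], 0.42], [[0, 0, -7.6], [0.0002, 0, 0.0001], 0.42], [[0, 0, -7.6], [0.0001, 0, 0.0002], 0.42], [[0, 0, -7], [0.0002, 0, 0.0001], 0.42], [[0, 0, 0], [0.0001, 0, 0.0001], 0.42]]}}

```text
t: 39.7
tcp_pos: [475.8, 206.3, 28.8]
orientation: [3.141, 0.006, -3.071]
wrist_force: [0.1, -0.8, 0.4]
gripper_width: 35.9
```

{"op": "carry_out", "data": {"deltas": [[[0, 0.3, 0], [-0.0009, -0.0005, -0.0004], 0.42], [[0, 0, 0], [0, 0, 0], 0.3], [[0, 0, 0], [0, 0, 0], 0.2], [[0, 0, 0], [0, 0, 0], 0.1], [[0, 0, 0], [0, 0, 0], 0.1]]}}

```text
t: 40.2
tcp_pos: [477.1, 205.9, 29.4]
orientation: [3.14, 0.001, -3.078]
wrist_force: [-0.3, -0.2, -0.9]
gripper_width: 19.0
```

Run:
```python
from plan import plan
plan([(476.8,205.5,100,184,0.1,30),(467,-209.2,115,186,0.1,38)])
```

```text
t 40.2 p [477.1 205.9  29.4] yaw -176.3 F [-0.3 -0.2 -0.9] w 19.0
14 rows
[[[0.0,0.0,-0.1],[0.0001,-0.0001,-0.0235],0.1],
[[0.0,0.0,-0.1],[0.0001,-0.0001,-0.0235],0.1],
[[0.0,0.0,-0.1],[0.0001,-0.0001,-0.0235],0.1],
[[0.0,0.0,-0.2],[0.0035,-0.0375,-0.0014],0.1],
[[0.0,0.0,-0.2],[0.0036,-0.0375,-0.0014],0.1],
[[0.0,0.0,-0.2],[0.0038,-0.0375,-0.0014],0.1],
[[0.0,0.0,-0.2],[0.0039,-0.0375,-0.0014],0.1],
[[0.0,0.0,-0.2],[0.004,-0.0375,-0.0014],0.1],
[[0.0,0.0,-0.2],[0.0041,-0.0375,-0.0014],0.1],
[[0.0,0.0,-0.2],[0.0042,-0.0375,-0.0014],0.1],
[[0.0,0.0,-0.2],[0.0044,-0.0375,-0.0014],0.1],
[[0.0,0.0,-0.2],[0.0045,-0.0374,-0.0014],0.1],
[[0.0,0.0,-0.2],[0.0046,-0.0374,-0.0014],0.1],
[[0.0,0.0,-0.2],[0.0047,-0.0374,-0.0014],0.1]]
```

{"op": "carry_out", "data": {"deltas": [[[0, 0, 0], [0, 0, -0.01], 0.1], [[0, 0, 0], [0, 0, -0.03], 0.1], [[0, 0, 0], [0, 0, -0.03], 0.1], [[0, 0, -0.2], [0.0035, -0.0375, -0.006], 0.1], [[0, 0, -0.2], [0.0036, -0.0375, -0.003], 0.1], [[0, 0, -0.2], [0.0038, -0.0375, -0.0015], 0.1], [[0, 0, -0.2], [0.0039, -0.0375, -0.0015], 0.1], [[0, 0, -0.2], [0.004, -0.0375, 0], 0.1], [[0, 0, -0.2], [0.004, -0.0375, 0], 0.1], [[0, 0, -0.2], [0.0042, -0.0375, 0], 0.1], [[0, 0, -0.2], [0.0044, -0.0375, 0], 0.1], [[0, 0, -0.2], [0.0045, -0.0375, 0], 0.1], [[0, 0, -0.2], [0.0046, -0.03, 0], 0.1], [[0, 0, -0.2], [0.003, -0.02, 0], 0.1], [[0, 0, 0], [0, 0, 0], 0.1], [[0, 0, 0], [0, 0, 0], 0.1]]}}

```text
t: 41.8
tcp_pos: [467.5, -199.2, 126.1]
orientation: [-3.137, 0.014, -3.037]
wrist_force: [0.4, -0.1, -0.3]
gripper_width: 19.2
```

```bash
python3 look.py g19
python3 - <<'E'
from plan import plan
plan([(467,-209.2,100,186,0.1,25)])
E
```

```text
42.0 [ 467.6 -198.   125.8] [-179.7    0.8 -173.9] [-0.  -0.3 -1.2] 18.8
t 42.0 p [ 467.6 -198.   125.8] yaw -173.9 F [-0.  -0.3 -1.2] w 18.8
2 rows
[[[-0.1,0.4,0.1],[0.0011,-0.0055,0.0129],0.1],
[[-0.1,0.4,0.1],[0.001,-0.0055,0.0129],0.1]]
```

View pics/g19.png

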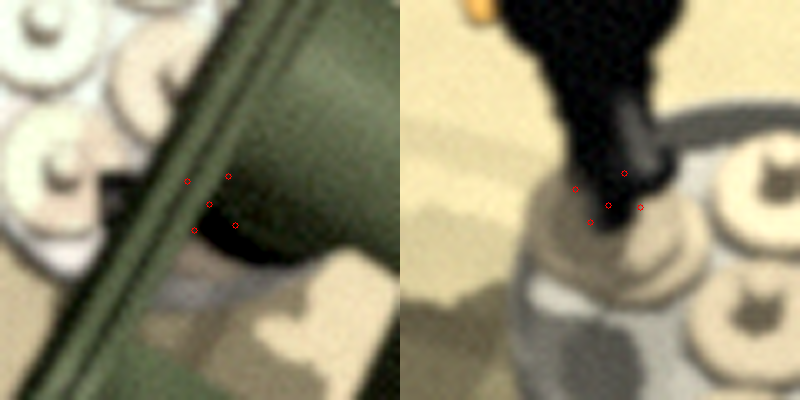

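{"op": "carry_out", "data": {"deltas": [[[0, 0.4, 0.1], [0.0011, -0.0058, 0.011], 0.1], [[0, 0.4, 0.1], [0.0005, -0.0055, 0.009], 0.1], [[0, 0, 0], [0, 0, 0], 0.1], [[0, 0, 0], [0, 0, 0], 0.1]]}}

```text
t: 42.4
tcp_pos: [467.3, -207.7, 103.3]
orientation: [-3.138, -0.003, -3.035]
wrist_force: [0.8, -0.2, -0.1]
gripper_width: 18.7
```

Run:
```python
from plan import plan
plan([(467,-209.2,100,186,0.1,25)])
```

```text
t 42.4 p [ 467.3 -207.7  103.3] yaw -173.9 F [ 0.8 -0.2 -0.1] w 18.7
1 rows
[[[-0.2,-0.2,0.1],[0.0004,-0.0015,0.0033],0.1]]
```

{"op": "carry_out", "data": {"deltas": [[[-0.1, -0.1, 0], [0.0003, -0.0012, 0.008], 0.1], [[0, 0, 0], [0, -0.0003, 0.014], 0.1], [[0, 0, 0], [0, 0, 0.014], 0.1], [[0, 0, 0], [0, 0, 0.008], 0.1], [[0, 0, 0], [0, 0, 0], 0.1], [[0, 0, 0], [0, 0, 0], 0.1]]}}

```text
t: 43.0
tcp_pos: [467.3, -209.6, 56.5]
orientation: [-3.14, -0.0, -3.035]
wrist_force: [0.5, 0.6, -1.7]
gripper_width: 19.0
```

```bash
python3 look.py g20
python3 - <<'E'
from plan import plan
plan([(467,-209.2,45,186,0.1,25)])
E
```

```text
43.2 [ 467.8 -209.9   57.3] [-179.9    0.  -173.9] [ 0.4  0.3 -0.2] 19.0
t 43.2 p [ 467.8 -209.9   57.3] yaw -173.9 F [ 0.4  0.3 -0.2] w 19.0
1 rows
[[[-0.1,0.0,0.1],[0.0007,0.0008,0.0123],0.1]]
```

View pics/g20.png

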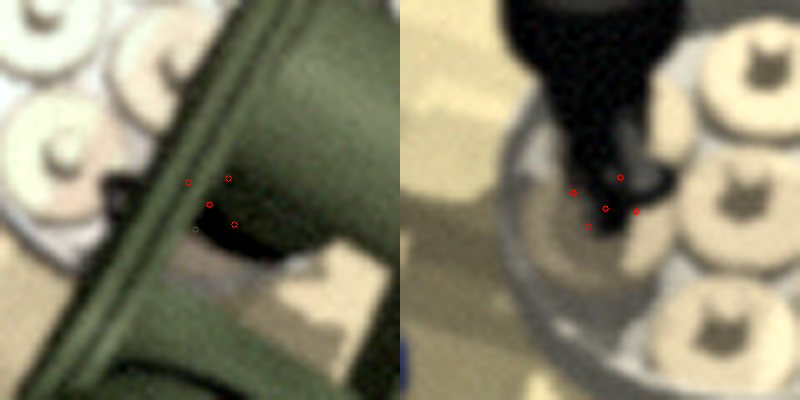

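{"op": "carry_out", "data": {"deltas": [[[0, 0, 0], [0.0007, 0.0006, 0.006], 0.1], [[0, 0, 0], [0.0003, 0.0001, 0.005], 0.1], [[0, 0, 0], [0.0001, 0, 0.002], 0.1]]}}

```text
t: 43.5
tcp_pos: [467.6, -209.9, 44.8]
orientation: [-3.137, 0.003, -3.034]
wrist_force: [-0.2, -0.4, -0.5]
gripper_width: 18.5
```

{"op": "carry_out", "data": {"deltas": [[[0, 0, 0], [0.0007, 0.0006, 0.003], 0.1], [[0, 0, 0], [0.0002, 0.0002, 0.002], 0.1], [[0, 0, 0], [0.0001, 0, 0.001], 0.1]]}}

```text
t: 43.8
tcp_pos: [466.2, -209.0, 37.8]
orientation: [-3.138, 0.003, -3.034]
wrist_force: [0.4, 0.4, -0.5]
gripper_width: 18.9
```

{"op": "carry_out", "data": {"deltas": [[[0, 0, 0], [-0.0003, 0, 0.003], 0.1], [[0, 0, 0], [0, 0, 0.002], 0.1], [[0, 0, 0], [0, 0, 0.001], 0.1]]}}

```text
t: 44.1
tcp_pos: [466.5, -209.0, 31.2]
orientation: [-3.138, 0.003, -3.034]
wrist_force: [0.3, -0.1, -1.4]
gripper_width: 18.6
```

{"op": "carry_out", "data": {"deltas": [[[0, 0, 0], [0, 0, 0.001], 0.1], [[0, 0, 0], [0, 0, 0.0007], 0.1]]}}

```text
t: 44.3
tcp_pos: [466.7, -209.1, 29.4]
orientation: [-3.138, 0.003, -3.034]
wrist_force: [-0.2, -0.9, 2.5]
gripper_width: 18.9
```

Contact at 2.5 N, at the grasp height of 29.4. I'll release and retreat.

{"op": "carry_out", "data": {"deltas": [[[0, 0, 0], [0, 0, 0], 0.3], [[0, 0, 0], [0, 0, 0], 0.42], [[0, 0, 0], [0, 0, 0], 0.42], [[0, 0, 0], [0, 0, -0.015], 0.42], [[0, 0, 0], [0, 0, -0.03], 0.42], [[0, 0, 0], [0, 0, -0.04], 0.42], [[0, 0, 0], [0, 0.035, -0.02], 0.42], [[0, 0, 0], [0, 0.045, 0], 0.42], [[0, 0, 0], [0, 0.045, 0], 0.42], [[0, 0, 0], [0, 0.045, 0], 0.42], [[0, 0, 0], [0, 0.045, 0], 0.42], [[0, 0, 0], [0, 0.045, 0], 0.42], [[0, 0, 0], [0, 0.045, 0], 0.42], [[0, 0, 0], [0, 0.03, 0], 0.42], [[0, 0, 0], [0, 0, 0], 0.42], [[0, 0, 0], [0, 0, 0], 0.42]]}}

```text
t: 45.9
tcp_pos: [433.9, 134.4, 141.7]
orientation: [-3.134, 0.017, -3.038]
wrist_force: [0.6, -0.2, 0.1]
gripper_width: 36.1
```

```bash
sed -i 's/range(2)/range(4)/' look.py; python3 look.py g21
python3 - <<'E'
from fit import *
A={n:np.load(f"g21_{n}.npy") for n in("top","side")}
C={n:A[n][...,0]-A[n][...,2] for n in A}
T=[]
for g in [(568,-135),(495.6,-143),(539,-201),(580,-259),(509,-267),(609.5,-194),(466.7,-209)]:
    rs,fs=fit2('side',C['side'],g,6,R=8); rt,ft=fit2('top',C['top'],g,6,R=6); T.append((np.array(g),6))
    print(g,'top',np.round(rt,1),round(ft,1),'side',np.round(rs,1),round(fs,1))
overlay("pics/ov7.png",A,T,(538,-201.3))
for n in A: cv2.imwrite(f"pics/end_{n}.png",(A[n][:,:,::-1]*1.5).clip(0,255).astype(np.uint8))
E
```

```text
46.3 [434.3 133.1 141.6] [-179.6    1.  -174.3] [ 0.6 -0.6  0.3] 35.7
(568, -135) top [ 568.4 -135.4] -2.8 side [ 567.9 -128.4] -8.2
(495.6, -143) top [ 496.2 -144.4] -2.4 side [ 494.1 -136.5] -8.3
(539, -201) top [ 539.  -202.9] -1.6 side [ 537.4 -197. ] -5.2
(580, -259) top [ 580.1 -260.5] -2.7 side [ 580.3 -255.8] -6.8
(509, -267) top [ 509.5 -268.5] -2.5 side [ 507.  -265.3] -6.1
(609.5, -194) top [ 610.6 -195. ] -2.2 side [ 610.3 -188.1] -7.6
(466.7, -209) top [ 467.1 -210. ] -2.6 side [ 464.3 -204.2] -7.5
```

View pics/ov7.png

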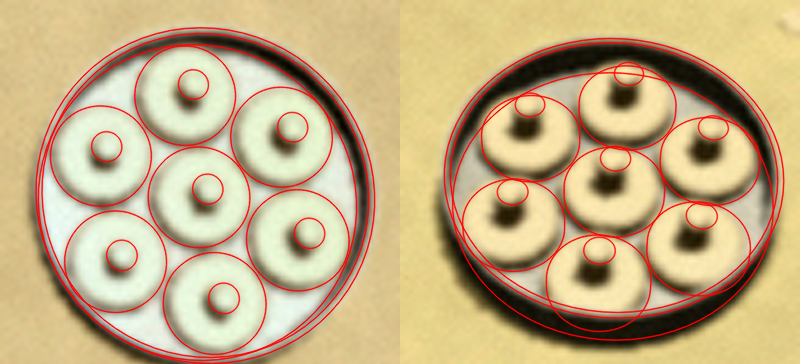

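View pics/end_side.png

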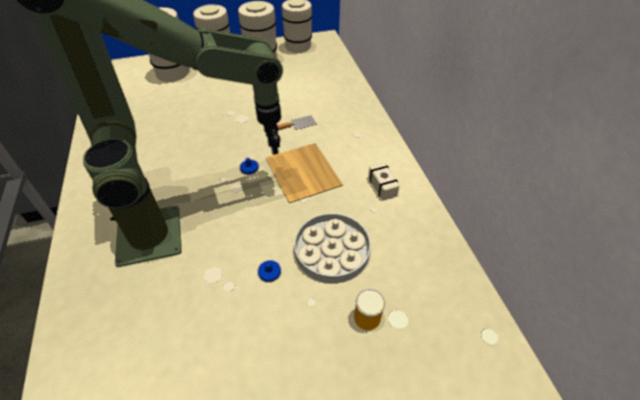

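View pics/end_top.png

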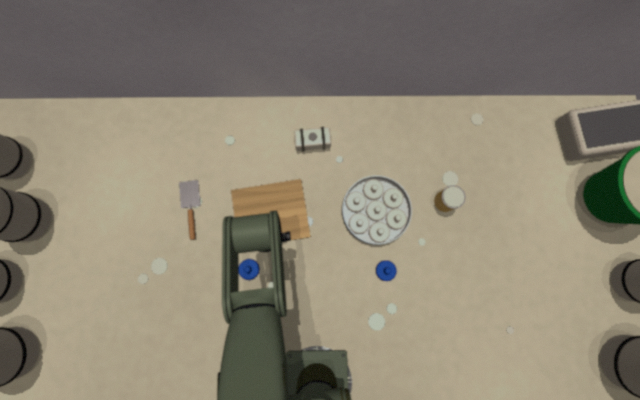

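The tin holds seven lids, seen from the top around (376,211), knobs up, and each fit agrees with its commanded place. The scraper (190,210), can (450,198), mould (313,139) and blue lids look unmoved, and the arm is clear. Handing in.

```bash
python3 -c "
from workcell import *
print(get_obs()['t']); print(sign_off())"
```

```text
46.3
the job is handed in; nothing more can be done
None
```

All seven lids are now in the tin, one in the middle and six in the ring, and I handed the job in at 46.3 s of the 72 s limit.

I first lifted the blocking lid a few millimetres and moved it about 24° along the ring. I then brought the three board lids over one at a time, holding each by its knob, and set each one down until the wrist force showed contact.

**Position checks:** In the last pictures the top camera puts all seven lids within about 2 mm of where I meant them to be. Neighbouring lids are about 71–73 mm apart, the knobs are up and none looks tilted.

**Bystanders:** The scraper, can, mould and both blue look-alikes appear unmoved in the pictures. The arm was well clear of everything, with its fingertips about 140 mm above the bench.

**Checks that disagreed:**
- **Side camera:** It read every lid about 4–7 mm too far in y compared with the top camera. I took this as calibration error, because the top camera agreed to about 1 mm with where the arm had set the first lid down.
- **Tin centre:** Two estimates differed by about 2 mm, so I used a value between them.
- **Set-down force:** Contact showed 2–3 N or less for two of the board lids and 9.7 N for the first one. The shifted lid was let go at its floor height without a clear contact reading.

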